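# Set out the reagent bottles in the sized holders of the demonstration stand

## Robot

A 6-joint arm with a two-finger parallel gripper is mounted at the origin on the work surface. World frame = base frame: x ahead of the robot, y to its left, z up, the work surface at z = 0. Lengths are in m, angles in rad, forces in N, time in s.
With the tool pointing down it reaches from about 0.3 to 0.825 m from the base axis. Payload 5.4 kg.
Tool frame: the origin (TCP) lies at the very end of the fingers, on their centre line; the grasp point (between the pads) lies 19 mm behind it (env.grip_depth is the distance from the TCP to the grasp point, in m); z points along the fingers, y is the direction in which the jaws open and shut (so a half turn about z gives the same grasp; the last joint's range is limited). The gripper opens to 92 mm and grips with 3 to 60 N. Pads are 20 mm wide; open, the fingers measure 128 mm over their backs; the gripper's body (75 mm by 189 mm) begins 69 mm behind the grasp point.
Start: joints at [-0.21, 0.158, 1.597, -0, 1.386, -0.21], TCP at [0.575, -0, 0.215] pointing down, gripper open.
Joint ranges: [-2.91, 2.91], [-0.94, 2.29], [0.18, 2.7], [-1.29, 4.43], [0.17, 2.64], [-3, 3]. Speed limits (rad/s): [2.57, 2.57, 3.14, 3.14, 3.14, 3.14].

## Interface

Orientations are given as a unit quaternion [x, y, z, w].
In Python, from station import sensors, eyes, env gives the robot as it stands. The module is installed in compiled form; this text tells all that it offers.
- The arm moves only by the shell command python3 -m pendant 'ROWS' [FORCE]. ROWS is JSON, a list of rows, each an object of numbers: "jaw": the opening, from 0 (shut) to 1 (fully open); "dx", "dy", "dz": the shift along the tool's x, y, z in m; "ax", "ay", "az": the turn, a rotation vector about the tool's x, y, z in degrees. A call has 1 to 10 rows; each row shifts and turns the pose as measured when the row begins, along the tool's axes as they then stand; what a row does not reach is not made up. A row lasts 1/8 s, in which the tool goes at most 62.5 mm and 10.7 degrees, less where a joint would pass 70% of its speed; a pose out of reach is approached as far as the arm can. A call with a gripper value outside its range is refused whole. The fingers move at their own pace and stop on an object; FORCE is the grip in N (left out, the last holds). Time passes only in rows, so rows that do not move let the fingers close. It gives the time, the measured TCP pose, the force and the opening at its end, in the units of the state.
- sensors.sense(): the state, without advancing time (a new reading comes with each control period).
- eyes.capture(name): name is "scene" or "side" or "wrist"; returns the picture (400x640x3 uint8, blue, green, red); there is no depth.
- eyes.camera_info(name): a dict with "intrinsics" (3x3 intrinsics, pixels), "R" (3x3) and "t" (3): a world point X has camera coordinates R X + t. Camera axes: x right, y down, z forward; pixel columns grow to the right and rows downward; lengths in m; the calibration is good to about 2 mm. A picture is of the moment at which its call begins: read the wrist's pose just before it. camera_info takes no time and is no camera call; for the wrist camera it gives the pose at the moment of the call.
- env.close_job(): hands the job in, once; it reports no verdict.
The state is a dict: "clock": time; "joint_pos": joint angles; "qvel": joint speeds; "effort": joint torques, N m; "position": TCP position; "tool_rot": TCP orientation; "contact_force": force on the tool from outside, world axes, zero at the start; "torque": the same for the moment, N m; "opening": finger opening in m.
Only numpy, scipy, OpenCV 4.12 (cv2) and the standard library are available. Lean on these libraries where they do the work, as an engineer would, in place of code of your own. Each camera call takes 0.05 s, during which the arm holds its last target.

## Task

Set up the demonstration: move the four brown bottles one after another from the grey carrying tray to the aluminium stand, each into the ring holder of its own size (smallest bottle in the smallest ring, and so on up to the largest), so that each stands upright on the bottom of its ring. They are glass: keep them upright, set them down gently without letting them drop, and do not knock or shift the white wash bottle.

Things in the scene. Friction and masses are not known exactly. Their poses are not given: they have to be found in the camera images.
- carrier: grey carrying tray, fixed, 100 mm (x) by 376 mm (y), with four equal open compartments in a row along its y, 92 mm apart; floor 5 mm thick, outer walls 36 mm and dividers 33 mm high, a steel bar handle across each short end, top 70 mm high. One bottle stands in each compartment at the start, in any order. Origin: centre of its underside, on the table, z up.
- bottle_25: smallest of four like brown glass bottles with white labels and ribbed blue caps: 36 mm across, 74 mm tall, about 80 g; cap 33 mm across, 24 mm high (grip it from above, fingers across the row), then 10 mm of narrower neck, then the shoulder. Stands upright in the carrier. Origin: centre of its underside, z up.
- bottle_50: second smallest of four like brown glass bottles with white labels and ribbed blue caps: 46 mm across, 91 mm tall, about 130 g; cap 40 mm across, 24 mm high (grip it from above, fingers across the row), then 10 mm of narrower neck, then the shoulder. Stands upright in the carrier. Origin: centre of its underside, z up.
- bottle_100: second largest of four like brown glass bottles with white labels and ribbed blue caps: 56 mm across, 105 mm tall, about 220 g; cap 52 mm across, 24 mm high (grip it from above, fingers across the row), then 10 mm of narrower neck, then the shoulder. Stands upright in the carrier. Origin: centre of its underside, z up.
- bottle_200: largest of four like brown glass bottles with white labels and ribbed blue caps: 66 mm across, 130 mm tall, about 360 g; cap 52 mm across, 24 mm high (grip it from above, fingers across the row), then 10 mm of narrower neck, then the shoulder. Stands upright in the carrier. Origin: centre of its underside, z up.
- holder_25: smallest of four white ring holders on black plates, clipped in any order, 92 mm apart, into a long aluminium stand; for bottle_25. Fixed 90 mm plate 5 mm thick with an upright ring 52 mm across inside (8 mm free round the bottle), wall 2.5 mm, rim 38 mm above the origin. Origin: centre of the plate's underside, 8 mm above the table, z up; the row runs along its y.
- holder_50: second smallest of four white ring holders on black plates, clipped in any order, 92 mm apart, into a long aluminium stand; for bottle_50. Fixed 90 mm plate 5 mm thick with an upright ring 62 mm across inside (8 mm free round the bottle), wall 2.5 mm, rim 38 mm above the origin. Origin: centre of the plate's underside, 8 mm above the table, z up; the row runs along its y.
- holder_100: second largest of four white ring holders on black plates, clipped in any order, 92 mm apart, into a long aluminium stand; for bottle_100. Fixed 90 mm plate 5 mm thick with an upright ring 72 mm across inside (8 mm free round the bottle), wall 2.5 mm, rim 38 mm above the origin. Origin: centre of the plate's underside, 8 mm above the table, z up; the row runs along its y.
- holder_200: largest of four white ring holders on black plates, clipped in any order, 92 mm apart, into a long aluminium stand; for bottle_200. Fixed 90 mm plate 5 mm thick with an upright ring 82 mm across inside (8 mm free round the bottle), wall 2.5 mm, rim 38 mm above the origin. Origin: centre of the plate's underside, 8 mm above the table, z up; the row runs along its y.
- wash_bottle: bystander: white squeeze bottle with a yellow cap and a bent spout, 64 mm across, 197 mm tall, standing loose on the table beyond the two racks. Origin: centre of its underside, z up.
Not all that is in view belongs to the job. Leave any green, turquoise or yellow look-alike of the bottle_50 alone.

How it is judged:
At the end, for the whole second after the job is handed in: Each of the four bottles stands in the ring holder of its own size: its axis within 12 mm of the ring's, its underside on the holder's plate (2 to 9 mm above the holder's origin), upright within 0.08 rad, at rest (horizontal distance between bottle_25 and holder_25 below 0.012 m and z of bottle_25 in the frame of holder_25 between 0.002 and 0.009 m and angle between each of bottle_25, bottle_50, bottle_100, bottle_200's own z axis and vertical below 0.08 rad and linear speed of each of bottle_25, bottle_50, bottle_100, bottle_200 below 0.02 m/s and angular speed of each of bottle_25, bottle_50, bottle_100, bottle_200 below 0.2 rad/s and horizontal distance between bottle_50 and holder_50 below 0.012 m and z of bottle_50 in the frame of holder_50 between 0.002 and 0.009 m and horizontal distance between bottle_100 and holder_100 below 0.012 m and z of bottle_100 in the frame of holder_100 between 0.002 and 0.009 m and horizontal distance between bottle_200 and holder_200 below 0.012 m and z of bottle_200 in the frame of holder_200 between 0.002 and 0.009 m); the robot touches nothing.
It fails at once if a bottle is dropped: it moves faster than 0.65 m/s while no finger touches it (a free fall of about 20 mm) ((contact force between bottle_25 and the fingers below 0.05 N and linear speed of bottle_25 above 0.65 m/s) or (contact force between bottle_50 and the fingers below 0.05 N and linear speed of bottle_50 above 0.65 m/s) or (contact force between bottle_100 and the fingers below 0.05 N and linear speed of bottle_100 above 0.65 m/s) or (contact force between bottle_200 and the fingers below 0.05 N and linear speed of bottle_200 above 0.65 m/s)).
It fails at once if a bottle is tipped more than 0.6 rad from upright (angle between any of bottle_25, bottle_50, bottle_100, bottle_200's own z axis and vertical above 0.6 rad).
It fails at once if the wash bottle is shifted more than 25 mm or tipped more than 0.35 rad (distance of wash_bottle from where it was at the start of the episode above 0.025 m or angle between wash_bottle's own z axis and vertical above 0.35 rad).
It also fails if it takes over 104 s, if anything falls off the work surface, if the arm or the gripper's body presses on something with over 40 N, if the wrist force passes 120 N, or if a joint passes its speed limit or range.

## Working session

There is one attempt and no reset: what is moved stays moved. The work goes in short steps, Python scripts to look and compute and a shell command to move; the robot and the scene stay as the last step left them, time stands still between calls to the robot, and variables do not carry over. Pictures are saved under pics/ and viewed, and the job is handed in when it is done.

```bash
mkdir -p pics
python3 - <<'E'
from station import sensors, eyes, env
import cv2
s=sensors.sense()
for k,v in s.items(): print(k,v)
print(env.grip_depth)
for n in ("scene","side","wrist"):
    ci=eyes.camera_info(n); print(n,ci)
    cv2.imwrite(f"pics/a_{n}.png",eyes.capture(n))
E
```

```text
clock 0.0
joint_pos [-2.10085824e-01  1.59074923e-01  1.59820937e+00  1.07791892e-05
  1.38618328e+00 -2.10115840e-01]
qvel [ 4.19298520e-04  5.54567962e-04  7.81000421e-05 -9.19864349e-04
  1.07795834e-03 -1.35078604e-03]
effort [ 4.79022274e-04 -3.85570908e+01 -3.22103977e+01  7.00944406e-02
  3.78346047e-02 -1.56143192e-04]
position [5.74384243e-01 1.21796699e-04 2.13615831e-01]
tool_rot [ 7.07096561e-01  7.07116380e-01 -5.05613828e-04 -7.89441177e-04]
contact_force [ 0.22369019  0.29802203 -0.30607695]
torque [-0.01249738  0.02796985  0.04489931]
opening 0.09203222093265892
0.0187
scene {'intrinsics': array([[439.70786945,   0.        , 323.24555614],
       [  0.        , 439.70786945, 202.82862006],
       [  0.        ,   0.        ,   1.        ]]), 'R': array([[ 0.29820384,  0.95446668, -0.00823565],
       [ 0.65577819, -0.21113886, -0.7248278 ],
       [-0.69356285,  0.21074568, -0.68888085]]), 't': array([-0.16516141, -0.34587536,  1.37837954])}
side {'intrinsics': array([[479.41227594,   0.        , 324.62444477],
       [  0.        , 479.41227594, 206.06123993],
       [  0.        ,   0.        ,   1.        ]]), 'R': array([[ 0.97516684, -0.22130977, -0.00846291],
       [-0.12380952, -0.51306715, -0.8493723 ],
       [ 0.18363235,  0.82932749, -0.52772633]]), 't': array([-0.57968089,  0.13339329,  0.95882729])}
wrist {'intrinsics': array([[359.6043499 ,   0.        , 318.66298004],
       [  0.        , 359.6043499 , 196.7149337 ],
       [  0.        ,   0.        ,   1.        ]]), 'R': array([[ 9.99999219e-01,  8.17610703e-04, -9.45019362e-04],
       [ 1.01672706e-03, -9.72016401e-01,  2.34910796e-01],
       [-7.26508738e-04, -2.34911574e-01, -9.72016474e-01]]), 't': array([-0.57530911, -0.02868207,  0.38755993])}
```

View pics/a_scene.png

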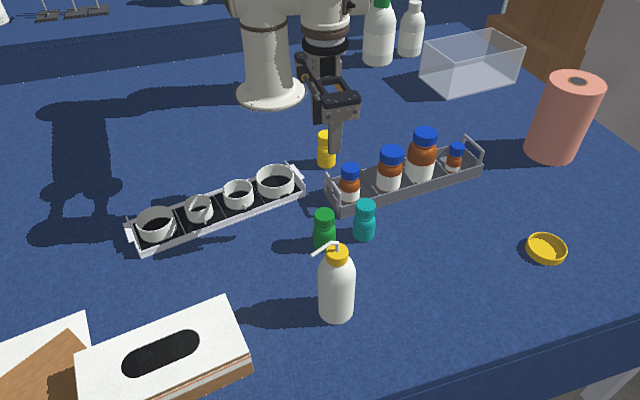

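View pics/a_side.png

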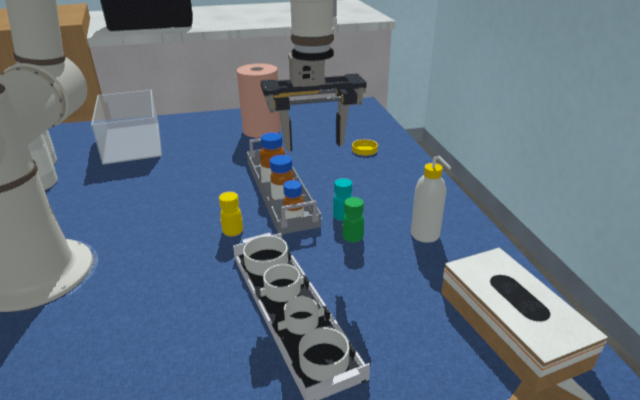

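View pics/a_wrist.png

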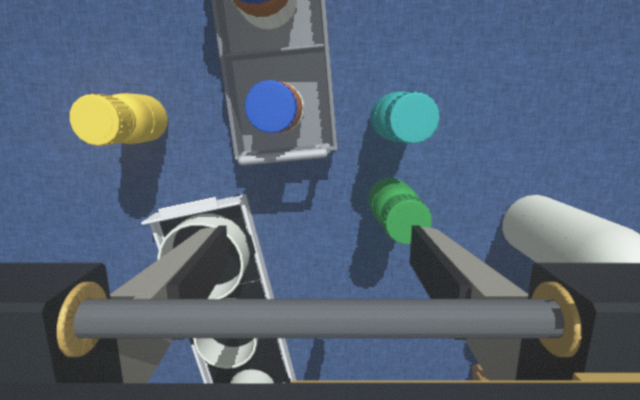

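The tray (y>0) holds, from the stand outward, bottles that look like 50, 100, 200, 25. The stand lies at y<0. The wash bottle and the coloured look-alikes are at larger and smaller x. Next I'll measure them.

```bash
cat > h.py <<'E'
import numpy as np, cv2
def ray(ci,uv):
    K,R,t=ci["intrinsics"],ci["R"],ci["t"]
    d=R.T@np.linalg.inv(K)@np.array([uv[0],uv[1],1.0]); return -R.T@t,d
def onplane(ci,uv,z):
    c,d=ray(ci,uv); return c+d*(z-c[2])/d[2]
def blobs(m,amin):
    n,l,st,ce=cv2.connectedComponentsWithStats(m.astype(np.uint8))
    return [(ce[i],st[i]) for i in range(1,n) if st[i][4]>amin]
E
python3 - <<'E'
from station import eyes
from h import *
for n in ("scene","side","wrist"):
    im=cv2.imread(f"pics/a_{n}.png"); ci=eyes.camera_info(n)
    hsv=cv2.cvtColor(im,cv2.COLOR_BGR2HSV)
    m=cv2.inRange(hsv,(108,215,120),(125,255,255))
    m=cv2.morphologyEx(m,cv2.MORPH_OPEN,np.ones((2,2)))
    print(n)
    for ce,st in blobs(m,60):
        print(ce.round(1),st,{b:onplane(ci,ce,(5+b-12)/1000)[:2].round(4) for b in (74,91,105,130)})
    # ring interior / white
    w=cv2.inRange(hsv,(0,0,150),(180,60,255))
    for ce,st in blobs(w,150): print(' white',ce.round(1),st)
im=cv2.imread("pics/a_scene.png");cv2.imwrite("pics/b1.png",cv2.resize(im[140:270,110:500],None,fx=2,fy=2,interpolation=cv2.INTER_CUBIC))
im=cv2.imread("pics/a_side.png");cv2.imwrite("pics/b2.png",cv2.resize(im[120:395,210:380],None,fx=2.1,fy=2.1,interpolation=cv2.INTER_CUBIC))
E
```

```text
scene
 white [337.8  18.5] [318   0  32  30 293]
 white [418.   26.9] [409   0  16  57 464]
 white [387.8  33. ] [377   2  20  64 698]
 white [279.4  88.1] [ 243   31   62   79 1186]
 white [465.1  66.7] [ 419   31  104   69 3563]
 white [279.5 177.4] [256 160  50  38 536]
 white [428.1 172.4] [422 162  13  21 152]
 white [234.9 192.4] [204 179  50  30 444]
 white [248.9 213.6] [198 190 105  47 732]
 white [159.2 230.6] [136 217  37  25 203]
 white [139.7 244.3] [124 228  36  31 278]
 white [346.2 287.6] [332 256  24  68 903]
 white [137.1 350.5] [    0   293   250   107 11098]
 white [206.4 379.4] [158 357  94  43 470]
side
 white [90.4 14.6] [ 57   0  49  39 602]
 white [239.7  14.8] [ 187    0  105   33 3004]
 white [513.5 121.5] [  336     0   304   282 40242]
 white [68.4 72.4] [ 56  58  25  28 332]
 white [129.4 138.1] [  92   89   69   74 2251]
 white [ 72.8 263.5] [  48  215   45   83 1166]
 white [260.9 242.8] [236 233  52  28 250]
 white [626.5 249.5] [618 235  19  25 172]
 white [526.9 305.5] [ 446  247  161  116 6530]
 white [286.2 270.7] [263 255  42  33 236]
 white [349.  372.1] [332 352  38  33 307]
wrist
 white [301.5  27.3] [286   0  34  49 749]
 white [307.8 124. ] [ 276   83   61   77 1514]
 white [247.7 155. ] [235 136  29  27 224]
 white [191.4 208.1] [ 141  194  102   31 1129]
 white [582.  229.6] [ 511  194  129   69 4554]
 white [257.6 252.6] [241 204  33  95 703]
 white [213.3 247. ] [ 153  216   95   84 1532]
 white [206.1 355.4] [191 338  34  45 836]
 white [244.8 352.9] [232 338  25  30 350]
 white [286.5 358.5] [278 338  18  43 310]
 white [251.8 376.9] [233 370  40  13 413]
```

View pics/b1.png

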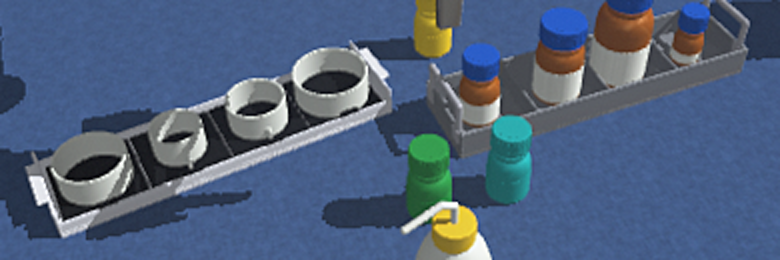

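View pics/b2.png

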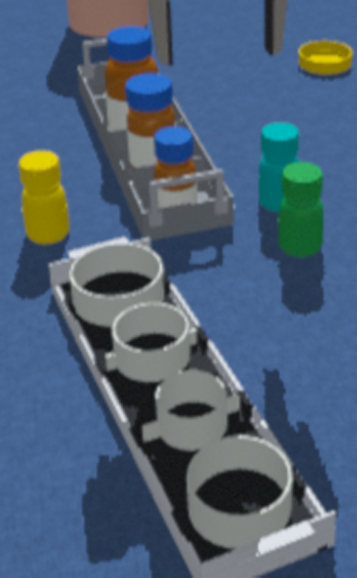

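```bash
python3 - <<'E'
from station import eyes
from h import *
for n in ("scene","side","wrist"):
    im=cv2.imread(f"pics/a_{n}.png"); ci=eyes.camera_info(n)
    hsv=cv2.cvtColor(im,cv2.COLOR_BGR2HSV)
    m=cv2.inRange(hsv,(105,190,130),(125,255,255))
    m=cv2.morphologyEx(m,cv2.MORPH_OPEN,np.ones((2,2)))
    print(n)
    for ce,st in blobs(m,60):
        print(ce.round(1),st,{b:onplane(ci,ce,(5+b-12)/1000)[:2].round(4) for b in (74,91,105,130)})
E
python3 -m pendant '[{"jaw":1,"dz":-0.06},{"jaw":1,"dz":-0.06},{"jaw":1,"dz":-0.05},{"jaw":1,"dx":-0.05},{"jaw":1,"dx":-0.06},{"jaw":1,"dx":-0.06},{"jaw":1,"dx":-0.06},{"jaw":1}]'
```

```text
scene
[427.3 133.9] [416 127  22  19 256] {74: array([0.4392, 0.3072]), 91: array([0.4606, 0.2934]), 105: array([0.4782, 0.282 ]), 130: array([0.5097, 0.2617])}
[458.8 146.6] [452 143  14   9  90] {74: array([0.5102, 0.3544]), 91: array([0.5296, 0.3393]), 105: array([0.5457, 0.3269]), 130: array([0.5743, 0.3047])}
[393.6 152.4] [382 145  23  20 275] {74: array([0.4833, 0.1967]), 91: array([0.5035, 0.1858]), 105: array([0.5201, 0.1769]), 130: array([0.5498, 0.1609])}
[352. 169.] [343 163  18  16 175] {74: array([0.5111, 0.0821]), 91: array([0.5306, 0.0743]), 105: array([0.5466, 0.0679]), 130: array([0.5752, 0.0565])}
side
[272.2 138.3] [263 135  20   8 132] {74: array([0.5328, 0.3909]), 91: array([0.5289, 0.3522]), 105: array([0.5256, 0.3203]), 130: array([0.5198, 0.2634])}
[281.5 161.4] [272 157  21  10 162] {74: array([0.5371, 0.2415]), 91: array([0.533 , 0.2075]), 105: array([0.5296, 0.1794]), 130: array([0.5236, 0.1294])}
[293.3 186.4] [286 183  16   8 113] {74: array([0.5448, 0.1067]), 91: array([0.5405, 0.0768]), 105: array([0.5369, 0.0522]), 130: array([0.5306, 0.0083])}
wristinvalid input at $[0]: expected keys jaw, dx, dy, dz, ax, ay, az
```

```bash
python3 -m pendant '[{"jaw":1,"dx":0,"dy":0,"dz":-0.06,"ax":0,"ay":0,"az":0},{"jaw":1,"dx":0,"dy":0,"dz":-0.06,"ax":0,"ay":0,"az":0},{"jaw":1,"dx":-0.03,"dy":0,"dz":-0.05,"ax":0,"ay":0,"az":0},{"jaw":1,"dx":-0.06,"dy":0,"dz":0,"ax":0,"ay":0,"az":0},{"jaw":1,"dx":-0.06,"dy":0,"dz":0,"ax":0,"ay":0,"az":0},{"jaw":1,"dx":-0.06,"dy":0,"dz":0,"ax":0,"ay":0,"az":0},{"jaw":1,"dx":-0.06,"dy":-0.04,"dz":0,"ax":0,"ay":0,"az":0},{"jaw":1,"dx":0,"dy":-0.04,"dz":0,"ax":0,"ay":0,"az":0},{"jaw":1,"dx":0,"dy":0,"dz":0,"ax":0,"ay":0,"az":0}]'
python3 - <<'E'
from station import eyes,sensors
import cv2,pickle
ci=eyes.camera_info("wrist"); im=eyes.capture("wrist"); cv2.imwrite("pics/c_wrist.png",im); pickle.dump(ci,open("c.pkl","wb"))
print(sensors.sense()["position"])
E
```

```text
clock: 1.27
position: [0.4977, -0.2686, 0.3836]
tool_rot: [0.706, 0.708, -0.002, -0.004]
contact_force: [-0.3, -0.3, 0.1]
opening: 0.092
[ 0.49867519 -0.26853954  0.38347335]
```

View pics/c_wrist.png

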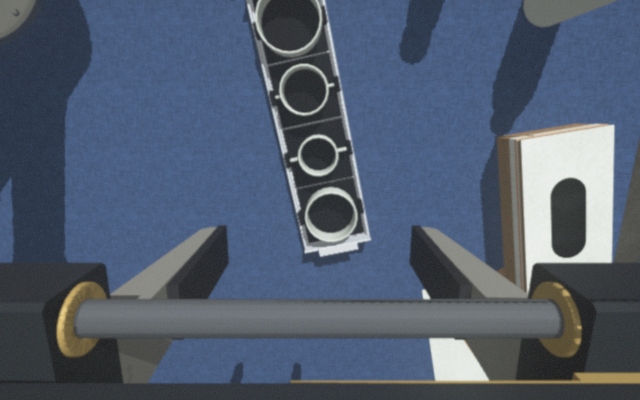

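Run:
```python
from h import *
import pickle
ci=pickle.load(open("c.pkl","rb")); im=cv2.imread("pics/c_wrist.png")
g=cv2.cvtColor(im,cv2.COLOR_BGR2HSV)
w=cv2.inRange(g,(0,0,120),(180,70,255)); w[:, :240]=0; w[250:]=0; w[:,380:]=0
out=cv2.resize(im[0:270,220:400],None,fx=2.2,fy=2.2)
for (u,v),r in (((289,22),34),((303,90),27),((319,156),22),((331,214),29)):
    m=w.copy(); k=np.zeros_like(m); cv2.circle(k,(u,v),r+4,255,-1); m&=k
    # fill: hole component containing centre
    n,l=cv2.connectedComponents((m==0).astype(np.uint8),connectivity=4)
    hole=(l==l[v,u]).astype(np.uint8)
    inn=cv2.findContours(hole,cv2.RETR_EXTERNAL,cv2.CHAIN_APPROX_NONE)[0][0]
    e=cv2.fitEllipse(inn); M=cv2.moments(inn)
    f=ci["intrinsics"][0,0]; 
    c,d=ray(ci,e[0]); P=onplane(ci,e[0],0.046); dep=(ci["R"]@P+ci["t"])[2]
    print("hole",np.round(e[0],1),np.round(e[1],1),"diam mm@rim",np.round(np.array(e[1])*dep/f*1000,1),P[:2].round(4), "mid",onplane(ci,e[0],0.03)[:2].round(4))
    cv2.imwrite("pics/c_mask.png",cv2.resize(w[0:270,220:400],None,fx=2.2,fy=2.2))
    cv2.ellipse(out,((( e[0][0]-220)*2.2,e[0][1]*2.2),(e[1][0]*2.2,e[1][1]*2.2),e[2]),(0,0,255),1)
cv2.imwrite("pics/c_fit.png",np.hstack([out,cv2.cvtColor(cv2.imread("pics/c_mask.png",0),cv2.COLOR_GRAY2BGR)]))
```

```text
hole [288.5  22.2] [53.1 62.4] diam mm@rim [69.1 81.1] [ 0.4561 -0.0936] mid [ 0.4547 -0.09  ]
hole [304.   89.2] [42.1 44.3] diam mm@rim [56.9 60. ] [ 0.4757 -0.1771] mid [ 0.4749 -0.1762]
hole [317.9 153.8] [30.6 33.8] diam mm@rim [43.2 47.7] [ 0.4948 -0.2644] mid [ 0.4946 -0.2663]
hole [330.9 213. ] [37.3 45.1] diam mm@rim [54.7 66.1] [ 0.5139 -0.351 ] mid [ 0.5143 -0.3556]
```

View pics/c_fit.png

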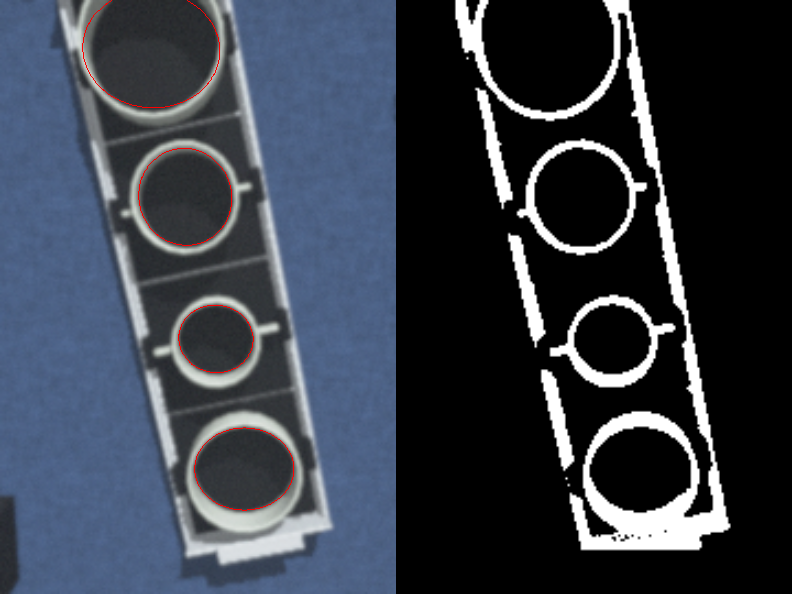

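Run:
```python
from h import *
import pickle
from scipy.optimize import least_squares
ci=pickle.load(open("c.pkl","rb")); im=cv2.imread("pics/c_wrist.png")
g=cv2.cvtColor(im,cv2.COLOR_BGR2HSV)
w=cv2.inRange(g,(0,0,120),(180,70,255))
cam=-ci["R"].T@ci["t"]; print("cam",cam.round(3))
res={}
for name,uv,R in (("200",(288.5,22),.041),("50",(304,89.5),.031),("25",(318.5,155),.026),("100",(331,214),.036)):
    # boundary px subpixel: white mask resized along rays, outer edge (last white) within r window
    f=ci["intrinsics"][0,0]; c0=onplane(ci,uv,.046)
    rpx=(R+.0025)*f/(ci["R"]@c0+ci["t"])[2]
    cs=cv2.findContours(w,cv2.RETR_LIST,cv2.CHAIN_APPROX_NONE)[0]
    pts=[]
    sat=g[...,2].astype(np.float32)
    for a in np.radians(np.arange(0,360,6)):
        rr=np.arange(rpx-5,rpx+4,.25)
        xs=(uv[0]+rr*np.cos(a)).astype(np.float32);ys=(uv[1]+rr*np.sin(a)).astype(np.float32)
        val=cv2.remap(sat,xs[None],ys[None],cv2.INTER_LINEAR,borderMode=cv2.BORDER_CONSTANT,borderValue=-1)[0]
        if val.min()<0: continue
        i=np.argmin(np.gradient(val))
        if np.gradient(val)[i]>-4: continue
        P=onplane(ci,(xs[i],ys[i]),.046)[:2]
        away=np.dot(P-c0[:2],c0[:2]-cam[:2])/np.linalg.norm(c0[:2]-cam[:2])/R
        if away>-0.3: pts.append(P)
    pts=np.array(pts)
    s=least_squares(lambda c:np.hypot(*(pts-c[:2]).T)-(R+.0025),c0[:2],loss="soft_l1",f_scale=.0007)
    s2=least_squares(lambda c:np.hypot(*(pts-c[:2]).T)-c[2],[*c0[:2],R],loss="soft_l1",f_scale=.0007)
    print(name,len(pts),s.x.round(4),"rms",np.sqrt((s.fun**2).mean()).round(4),"free",s2.x.round(4)); res[name]=s.x
L=np.array([res[k] for k in ("200","50","25","100")]); print(np.linalg.norm(np.diff(L,axis=0),axis=1).round(4))
d=(L[3]-L[0]);d/=np.linalg.norm(d); k=np.array([-1.5,-.5,.5,1.5])*.092
print("dir",d.round(4),"deg from -y",np.degrees(np.arctan2(d[0],-d[1])).round(2)); print((L.mean(0)+k[:,None]*d).round(4))
```

```text
cam [ 0.5   -0.205  0.553]
200 17 [ 0.4558 -0.0883] rms 0.0003 free [ 0.4558 -0.0882  0.0434]
50 35 [ 0.4749 -0.1774] rms 0.0003 free [ 0.475  -0.1775  0.0336]
25 36 [ 0.4945 -0.2672] rms 0.0003 free [ 0.4946 -0.267   0.0287]
100 35 [ 0.5139 -0.3567] rms 0.0004 free [ 0.5138 -0.3564  0.0388]
[0.0912 0.0919 0.0916]
dir [ 0.2114 -0.9774] deg from -y 12.2
[[ 0.4556 -0.0875]
 [ 0.475  -0.1774]
 [ 0.4945 -0.2673]
 [ 0.5139 -0.3573]]
```

```bash
python3 -m pendant '[{"jaw":1,"dx":0.06,"dy":0.02,"dz":-0.02,"ax":0,"ay":0,"az":0},{"jaw":1,"dx":0.06,"dy":0,"dz":-0.02,"ax":0,"ay":0,"az":0},{"jaw":1,"dx":0.06,"dy":0,"dz":0,"ax":0,"ay":0,"az":0},{"jaw":1,"dx":0.06,"dy":0,"dz":0,"ax":0,"ay":0,"az":0},{"jaw":1,"dx":0.06,"dy":0,"dz":0,"ax":0,"ay":0,"az":0},{"jaw":1,"dx":0.06,"dy":0,"dz":0,"ax":0,"ay":0,"az":0},{"jaw":1,"dx":0.06,"dy":0,"dz":0,"ax":0,"ay":0,"az":0},{"jaw":1,"dx":0,"dy":0,"dz":0,"ax":0,"ay":0,"az":0}]'
python3 - <<'E'
from station import eyes,sensors
import cv2,pickle
ci=eyes.camera_info("wrist"); im=eyes.capture("wrist"); cv2.imwrite("pics/d_wrist.png",im); pickle.dump(ci,open("d.pkl","wb"))
print(sensors.sense()["position"],sensors.sense()["tool_rot"])
E
```

```text
clock: 2.33
position: [0.5218, 0.1671, 0.4241]
tool_rot: [0.703, 0.711, 0.001, -0.005]
contact_force: [-0.1, -0.9, -0.2]
opening: 0.092
[0.52212989 0.16524391 0.42403149] [ 7.03555695e-01  7.10626488e-01  2.12178644e-04 -4.39692893e-03]
```

View pics/d_wrist.png

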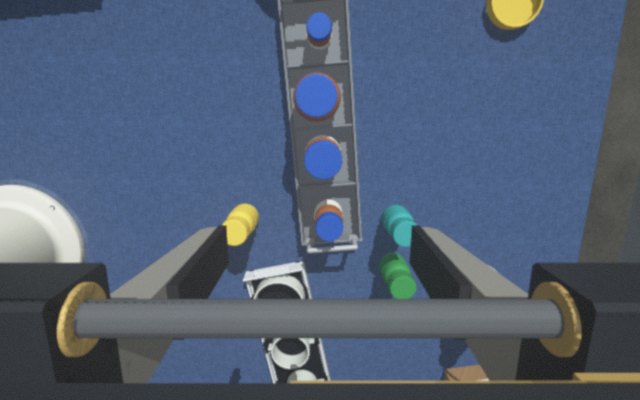

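Run:
```python
from h import *
import pickle
ci=pickle.load(open("d.pkl","rb")); im=cv2.imread("pics/d_wrist.png")
b,g,r=[im[...,i].astype(int) for i in range(3)]
print(im[97,318],im[30,320],im[40,318],im[220,330],im[180,200],im[236,328])
m=((b-r>75)&(b>105)).astype(np.uint8); m[:, :270]=0; m[:,360:]=0; m=cv2.morphologyEx(m,cv2.MORPH_OPEN,np.ones((3,3)))
cs=cv2.findContours(m,cv2.RETR_EXTERNAL,cv2.CHAIN_APPROX_NONE)[0]
L=[]
for c in cs:
    if cv2.contourArea(c)<150: continue
    M=cv2.moments(c);ce=(M['m10']/M['m00'],M['m01']/M['m00']);x,y,w,h=cv2.boundingRect(c)
    L.append((ce,(x,y,w,h)))
for (ce,bb),B in zip(sorted(L,key=lambda a:-a[0][1]),(91,105,130,74)):
    print(B,np.round(ce,1),bb,onplane(ci,ce,(5+B-12)/1000)[:2].round(4))
out=im.copy();cv2.drawContours(out,cs,-1,(0,0,255),1);cv2.imwrite("pics/d_m.png",cv2.resize(out[0:270,240:400],None,fx=2.2,fy=2.2))
```

```text
[198 108  68] [201 111  71] [104  65  48] [192 101  63] [135  99  79] [192 102  63]
91 [329.  226.5] (316, 212, 27, 29) [0.5378 0.0649]
105 [322.8 159.6] (304, 141, 38, 38) [0.5268 0.1661]
130 [315.8  95. ] (296, 74, 41, 43) [0.5166 0.2508]
74 [318.6  25.3] (307, 12, 24, 27) [0.5186 0.3443]
```

View pics/d_m.png

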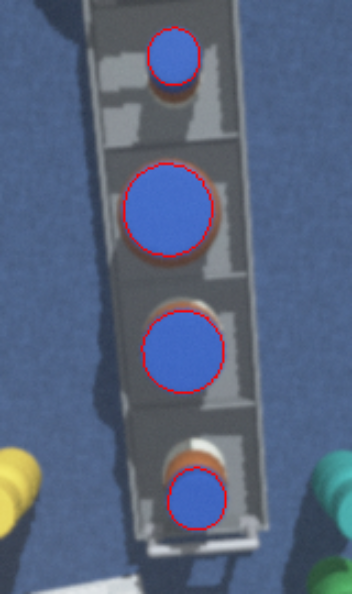

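```bash
cat > caps.py <<'E'
from h import *
from scipy.optimize import least_squares
CAP={25:(.074,.0165),50:(.091,.020),100:(.105,.026),200:(.130,.026)}
def caps(ci,im,order,zb=.005,amin=150):
    b,g,r=[im[...,i].astype(int) for i in range(3)]
    m=((b-r>75)&(b>105)).astype(np.uint8); m[300:]=0
    m=cv2.morphologyEx(m,cv2.MORPH_OPEN,np.ones((3,3)))
    cs=[c for c in cv2.findContours(m,cv2.RETR_EXTERNAL,cv2.CHAIN_APPROX_NONE)[0] if cv2.contourArea(c)>amin]
    cs.sort(key=lambda c:-c[:,0,1].mean()); cam=-ci["R"].T@ci["t"]; out={}
    for c,B in zip(cs,order):
        H,R=CAP[B]; P=np.array([onplane(ci,p,zb+H)[:2] for p in c[:,0,:].astype(float)])
        c0=P.mean(0); n=c0-cam[:2]; n/=np.linalg.norm(n)
        A=P[(P-c0)@n>-.3*R]
        s=least_squares(lambda q:np.hypot(*(A-q[:2]).T)-q[2],[*c0,R],loss="soft_l1",f_scale=.0005)
        s1=least_squares(lambda q:np.hypot(*(A-q).T)-R+.0005,c0,loss="soft_l1",f_scale=.0005)
        print(B,"cen",s1.x.round(4),"free",s.x.round(4),"box",cv2.boundingRect(c)); out[B]=s1.x
    return out
E
python3 - <<'E'
from caps import *
import pickle
o=caps(pickle.load(open("d.pkl","rb")),cv2.imread("pics/d_wrist.png"),(50,100,200,25))
E
```

```text
50 cen [0.5375 0.0673] free [0.5375 0.0668 0.0191] box (316, 212, 27, 29)
100 cen [0.6316 0.0728] free [0.6439 0.0658 0.0167] box (390, 205, 25, 42)
200 cen [0.5264 0.1727] free [0.5266 0.1703 0.0236] box (304, 141, 38, 38)
25 cen [0.513  0.2645] free [0.516  0.2525 0.0276] box (296, 74, 41, 43)
```

```bash
sed -i 's/(b>105)/(b>105)\&(b-g>55)/' caps.py
python3 - <<'E'
from caps import *
import pickle
o=caps(pickle.load(open("d.pkl","rb")),cv2.imread("pics/d_wrist.png"),(50,100,200,25))
E
```

```text
50 cen [0.5374 0.0673] free [0.5375 0.0668 0.0191] box (316, 212, 27, 29)
100 cen [0.5268 0.1679] free [0.5269 0.1669 0.0246] box (305, 141, 37, 38)
200 cen [0.5171 0.249 ] free [0.5168 0.25   0.0246] box (296, 74, 41, 43)
25 cen [0.5186 0.3411] free [0.5185 0.3417 0.0155] box (307, 13, 24, 26)
```

```bash
cat > go.py <<'E'
import sys,numpy as np
from scipy.spatial.transform import Rotation as Ro
from station import sensors
def go(p,yaw=0.):
    s=sensors.sense(); R=Ro.from_quat(s["tool_rot"])
    T=Ro.from_euler("z",yaw,degrees=True)*Ro.from_quat([.5**.5,.5**.5,0,0])
    print("t %.2f pos %s open %.4f F %s"%(s["clock"],s["position"].round(4),s["opening"],s["contact_force"].round(1)))
    print("d mm",(R.inv().apply(np.array(p)-s["position"])*1000).round(1),"a deg",np.degrees((R.inv()*T).as_rotvec()).round(2))
if __name__=="__main__": go([float(a) for a in sys.argv[1:4]],*[float(a) for a in sys.argv[4:]])
E
python3 go.py 0.517 0.2495 0.17
```

```text
t 2.38 pos [0.5221 0.1652 0.424 ] open 0.0921 F [ 0.2 -0.4 -0.2]
d mm [ 82.6  -2.8 254.6] a deg [-0.34 -0.37  0.57]
```

```bash
python3 -m pendant '[{"jaw":1,"dx":0.04,"dy":-0.003,"dz":0.03,"ax":-0.3,"ay":-0.4,"az":0.6},{"jaw":1,"dx":0.04,"dy":0,"dz":0.04,"ax":0,"ay":0,"az":0},{"jaw":1,"dx":0,"dy":0,"dz":0.06,"ax":0,"ay":0,"az":0},{"jaw":1,"dx":0,"dy":0,"dz":0.06,"ax":0,"ay":0,"az":0},{"jaw":1,"dx":0,"dy":0,"dz":0.04,"ax":0,"ay":0,"az":0},{"jaw":1,"dx":0,"dy":0,"dz":0.02,"ax":0,"ay":0,"az":0},{"jaw":1,"dx":0,"dy":0,"dz":0,"ax":0,"ay":0,"az":0}]'
python3 go.py 0.517 0.2495 0.105
python3 - <<'E'
from station import eyes
import cv2,numpy as np
a=eyes.capture("side");b=eyes.capture("scene")
cv2.imwrite("pics/e.png",np.hstack([cv2.resize(a[20:220,180:380],None,fx=2,fy=2),cv2.resize(b[60:260,320:520],None,fx=2,fy=2)]))
E
```

```text
clock: 3.25
position: [0.5242, 0.2419, 0.1671]
tool_rot: [0.71, 0.704, 0.0, 0.002]
contact_force: [-0.7, -0.0, 0.5]
opening: 0.0922
t 3.25 pos [0.5242 0.2419 0.1671] open 0.0922 F [-0.7 -0.   0.5]
d mm [ 7.8 -7.5 62. ] a deg [ 0.22  0.16 -0.45]
```

View pics/e.png

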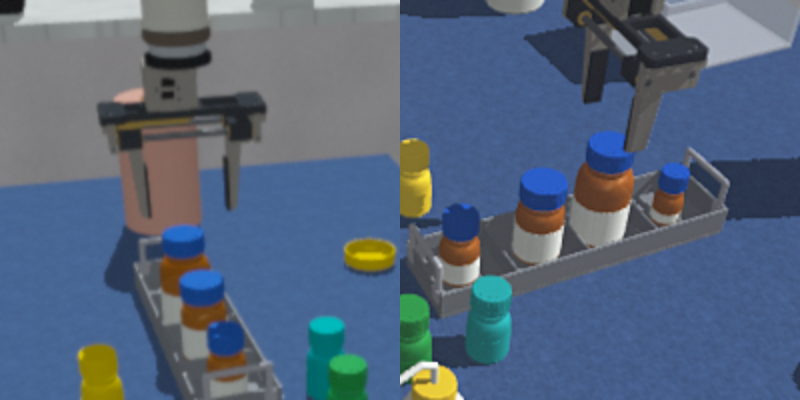

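```bash
python3 -m pendant '[{"jaw":1,"dx":0.008,"dy":-0.0075,"dz":0,"ax":0.2,"ay":0.1,"az":-0.4},{"jaw":1,"dx":0,"dy":0,"dz":0.03,"ax":0,"ay":0,"az":0},{"jaw":1,"dx":0,"dy":0,"dz":0.02,"ax":0,"ay":0,"az":0},{"jaw":1,"dx":0,"dy":0,"dz":0,"ax":0,"ay":0,"az":0}]'
python3 go.py 0.517 0.2495 0.105
```

```text
clock: 3.85
position: [0.5221, 0.2531, 0.1257]
tool_rot: [0.707, 0.707, 0.007, 0.004]
contact_force: [0.5, -0.5, 0.4]
opening: 0.0919
t 3.85 pos [0.5221 0.2531 0.1257] open 0.0919 F [ 0.5 -0.5  0.4]
d mm [-3.7 -5.4 20.6] a deg [ 0.93 -0.22  0.03]
```

```bash
python3 -m pendant '[{"jaw":1,"dx":-0.003,"dy":-0.005,"dz":0,"ax":0.9,"ay":-0.2,"az":0},{"jaw":1,"dx":0,"dy":0,"dz":0,"ax":0,"ay":0,"az":0}]'
python3 go.py 0.517 0.2495 0.105;python3 -m pendant '[{"jaw":1,"dx":0,"dy":0,"dz":0,"ax":0,"ay":0,"az":0}]'>/dev/null
python3 go.py 0.517 0.2495 0.105
```

```text
clock: 4.1
position: [0.5181, 0.2508, 0.1287]
tool_rot: [0.707, 0.707, 0.002, 0.001]
contact_force: [-0.0, 0.0, 1.0]
opening: 0.092
t 4.10 pos [0.5181 0.2508 0.1287] open 0.0920 F [-0.  0.  1.]
d mm [-1.3 -1.2 23.7] a deg [ 0.21 -0.07  0.06]
t 4.22 pos [0.5187 0.2509 0.1297] open 0.0919 F [-0.6  0.4  0.9]
d mm [-1.5 -1.8 24.7] a deg [ 0.3  -0.1   0.06]
```

```bash
python3 -m pendant '[{"jaw":1,"dx":-0.0015,"dy":-0.0015,"dz":0.015,"ax":0.2,"ay":0,"az":0},{"jaw":1,"dx":0,"dy":0,"dz":0.01,"ax":0,"ay":0,"az":0},{"jaw":0.75,"dx":0,"dy":0,"dz":0,"ax":0,"ay":0,"az":0}]' 15
python3 go.py 0.517 0.2495 0.105
python3 - <<'E'
from station import eyes
import cv2,numpy as np
a=eyes.capture("side");b=eyes.capture("scene");c=eyes.capture("wrist")
cv2.imwrite("pics/f.png",np.hstack([cv2.resize(a[60:220,190:350],None,fx=2,fy=2),cv2.resize(b[60:220,360:520],None,fx=2,fy=2)]))
cv2.imwrite("pics/f2.png",c)
E
```

```text
clock: 4.6
position: [0.517, 0.2492, 0.1027]
tool_rot: [0.707, 0.707, 0.001, -0.0]
contact_force: [-0.6, -0.4, -0.4]
opening: 0.0839
t 4.60 pos [0.517  0.2492 0.1027] open 0.0839 F [-0.6 -0.4 -0.4]
d mm [ 0.3  0.  -2.3] a deg [ 0.06 -0.09  0.05]
```

View pics/f.png

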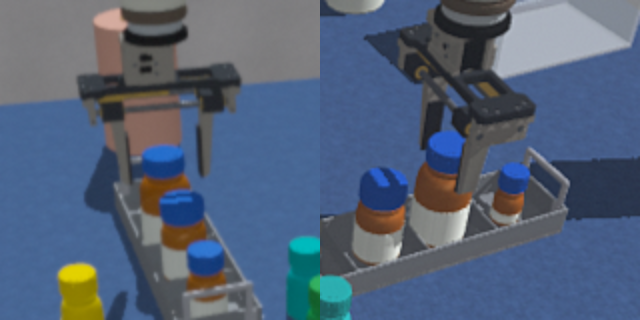

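View pics/f2.png

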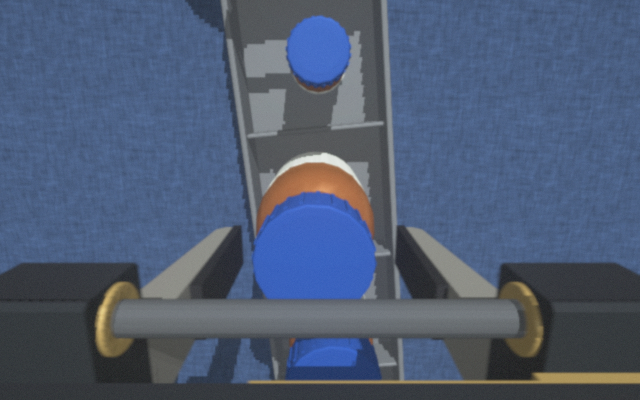

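```bash
python3 -m pendant '[{"jaw":0.7,"dx":0,"dy":-0.0018,"dz":-0.001,"ax":0,"ay":0,"az":0},{"jaw":0.6,"dx":0,"dy":0,"dz":0,"ax":0,"ay":0,"az":0},{"jaw":0.5,"dx":0,"dy":0,"dz":0,"ax":0,"ay":0,"az":0},{"jaw":0.5,"dx":0,"dy":0,"dz":0,"ax":0,"ay":0,"az":0},{"jaw":0.45,"dx":0,"dy":0,"dz":0,"ax":0,"ay":0,"az":0}]' 30
python3 go.py 0.517 0.2495 0.105
```

```text
clock: 5.38
position: [0.5163, 0.2497, 0.1061]
tool_rot: [0.707, 0.708, 0.002, 0.001]
contact_force: [0.1, 0.7, 0.1]
opening: 0.0513
t 5.38 pos [0.5163 0.2497 0.1061] open 0.0513 F [0.1 0.7 0.1]
d mm [-0.2  0.7  1.1] a deg [ 0.25 -0.14  0.07]
```

```bash
python3 -m pendant '[{"jaw":0.45,"dx":0,"dy":0,"dz":-0.02,"ax":0,"ay":0,"az":0},{"jaw":0.45,"dx":0,"dy":0,"dz":-0.03,"ax":0,"ay":0,"az":0},{"jaw":0.45,"dx":0,"dy":0,"dz":-0.04,"ax":0,"ay":0,"az":0},{"jaw":0.45,"dx":0,"dy":0,"dz":-0.04,"ax":0,"ay":0,"az":0},{"jaw":0.45,"dx":-0.02,"dy":0,"dz":-0.03,"ax":0,"ay":0,"az":0},{"jaw":0.45,"dx":-0.04,"dy":-0.01,"dz":0,"ax":0,"ay":0,"az":0}]'
python3 go.py 0.4556 -0.0875 0.26
python3 - <<'E'
from station import eyes
import cv2,numpy as np
a=eyes.capture("side");b=eyes.capture("scene")
cv2.imwrite("pics/g.png",np.hstack([cv2.resize(a[0:200,180:380],None,fx=2,fy=2),cv2.resize(b[20:220,320:520],None,fx=2,fy=2)]))
E
```

```text
clock: 6.12
position: [0.502, 0.1886, 0.2632]
tool_rot: [0.705, 0.709, -0.004, -0.003]
contact_force: [-0.1, 0.4, -5.1]
opening: 0.0512
t 6.12 pos [0.502  0.1886 0.2632] open 0.0512 F [-0.1  0.4 -5.1]
d mm [-275.8  -47.6    4. ] a deg [-0.51  0.07  0.26]
```

View pics/g.png

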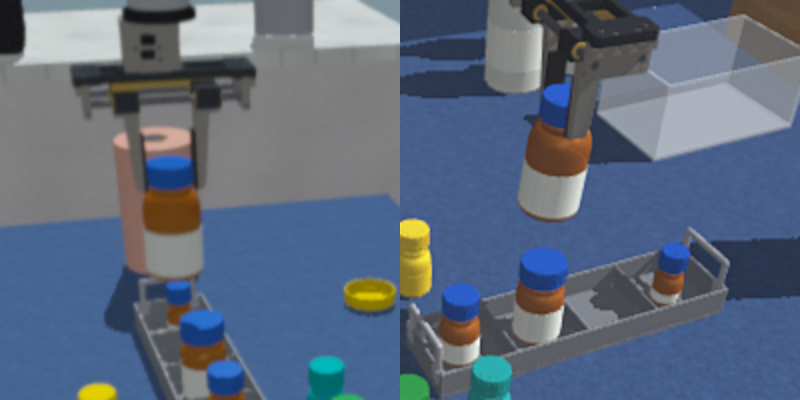

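The bottle is held upright and clear of everything. I'll carry it to the stand now.

```bash
python3 -m pendant '[{"jaw":0.45,"dx":-0.05,"dy":-0.01,"dz":0,"ax":-0.5,"ay":0,"az":0.3},{"jaw":0.45,"dx":-0.05,"dy":-0.01,"dz":0,"ax":0,"ay":0,"az":0},{"jaw":0.45,"dx":-0.05,"dy":-0.01,"dz":0,"ax":0,"ay":0,"az":0},{"jaw":0.45,"dx":-0.05,"dy":-0.01,"dz":0,"ax":0,"ay":0,"az":0},{"jaw":0.45,"dx":-0.04,"dy":-0.005,"dz":0,"ax":0,"ay":0,"az":0},{"jaw":0.45,"dx":-0.02,"dy":0,"dz":0,"ax":0,"ay":0,"az":0},{"jaw":0.45,"dx":0,"dy":0,"dz":0,"ax":0,"ay":0,"az":0}]'
python3 go.py 0.4556 -0.0875 0.18
```

```text
clock: 7.1
position: [0.4494, -0.0791, 0.2538]
tool_rot: [0.709, 0.705, -0.006, -0.006]
contact_force: [-0.5, -0.1, -4.7]
opening: 0.0513
t 7.10 pos [ 0.4494 -0.0791  0.2538] open 0.0513 F [-0.5 -0.1 -4.7]
d mm [-8.4  7.5 73.7] a deg [-0.94 -0.05 -0.3 ]
```

```bash
python3 -m pendant '[{"jaw":0.45,"dx":-0.008,"dy":0.006,"dz":0.03,"ax":-0.9,"ay":0,"az":-0.3},{"jaw":0.45,"dx":0,"dy":0,"dz":0.03,"ax":0,"ay":0,"az":0},{"jaw":0.45,"dx":0,"dy":0,"dz":0.015,"ax":0,"ay":0,"az":0},{"jaw":0.45,"dx":0,"dy":0,"dz":0,"ax":0,"ay":0,"az":0}]'
python3 go.py 0.4556 -0.0875 0.165
python3 - <<'E'
from station import eyes
import cv2,numpy as np
a=eyes.capture("side");b=eyes.capture("scene");c=eyes.capture("wrist")
cv2.imwrite("pics/i.png",np.hstack([cv2.resize(a[120:320,170:370],None,fx=2,fy=2),cv2.resize(b[50:250,180:380],None,fx=2,fy=2)]))
cv2.imwrite("pics/i2.png",c)
E
```

```text
clock: 7.6
position: [0.455, -0.0831, 0.1754]
tool_rot: [0.706, 0.708, 0.001, -0.002]
contact_force: [0.6, 0.1, -3.4]
opening: 0.0517
t 7.60 pos [ 0.455  -0.0831  0.1754] open 0.0517 F [ 0.6  0.1 -3.4]
d mm [-4.5  0.6 10.4] a deg [-0.11 -0.25  0.17]
```

View pics/i.png

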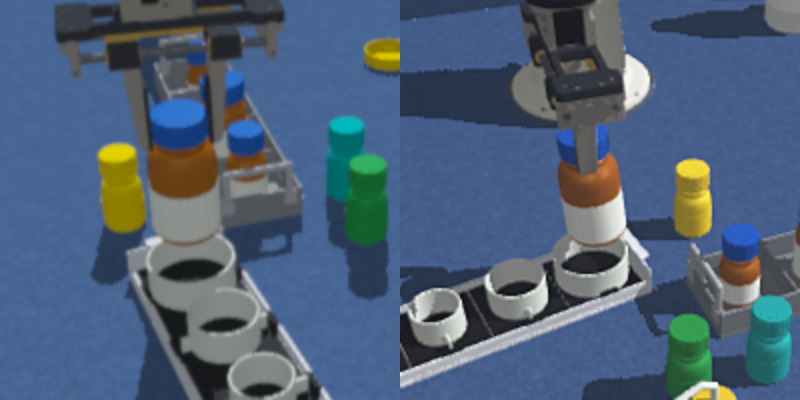

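View pics/i2.png

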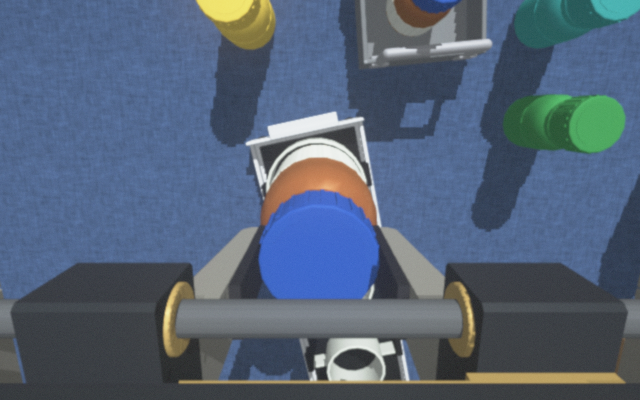

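```bash
python3 -m pendant '[{"jaw":0.45,"dx":-0.004,"dy":0.001,"dz":0,"ax":0,"ay":-0.2,"az":0.1},{"jaw":0.45,"dx":0,"dy":0,"dz":0.01,"ax":0,"ay":0,"az":0}]'
python3 - <<'E'
from station import eyes,sensors
from h import *
p=sensors.sense()["position"];ci=eyes.camera_info("wrist");c=eyes.capture("wrist")
b,g,r=[c[...,i].astype(int) for i in range(3)]
m=((b-r>75)&(b>105)&(b-g>55)).astype(np.uint8);m[:,:240]=0;m[:,400:]=0;m[296:]=0;m[:150]=0
rows=[(v,*np.where(m[v])[0][[0,-1]]) for v in range(200,296,6) if m[v].any()]
print(p.round(4),rows)
for v in (240,252,264): print(v,onplane(ci,(319,v),p[2]+.029).round(4))
z=p[2]+.029
P=np.array([onplane(ci,(u,v),z)[:2] for v,a,d in rows if v>235 for u in (a-.5,d+.5)])
A=np.c_[2*P,np.ones(len(P))];q=np.linalg.lstsq(A,(P**2).sum(1),rcond=None)[0];print("circle",q[:2].round(4),np.sqrt(q[2]+q[:2]@q[:2]).round(4))
E
python3 go.py 0.4556 -0.0875 0.118
```

```text
clock: 8.0
position: [0.4597, -0.0893, 0.1701]
tool_rot: [0.707, 0.707, 0.001, 0.004]
contact_force: [0.3, 0.2, -4.7]
opening: 0.0513
[ 0.4597 -0.0893  0.1701] [(200, np.int64(289), np.int64(351)), (206, np.int64(280), np.int64(356)), (212, np.int64(277), np.int64(362)), (218, np.int64(270), np.int64(365)), (224, np.int64(268), np.int64(370)), (230, np.int64(264), np.int64(373)), (236, np.int64(261), np.int64(375)), (242, np.int64(260), np.int64(377)), (248, np.int64(260), np.int64(378)), (254, np.int64(259), np.int64(377)), (260, np.int64(259), np.int64(377)), (266, np.int64(260), np.int64(375)), (272, np.int64(261), np.int64(374)), (278, np.int64(262), np.int64(372)), (284, np.int64(265), np.int64(367)), (290, np.int64(269), np.int64(365))]
240 [ 0.4606 -0.0779  0.1991]
252 [ 0.4606 -0.0832  0.1991]
264 [ 0.4606 -0.0886  0.1991]
circle [ 0.4601 -0.0857] 0.0251
t 8.05 pos [ 0.4583 -0.0887  0.168 ] open 0.0515 F [-0.7  0.5 -5.8]
d mm [ 1.3 -2.9 49.9] a deg [0.25 0.14 0.04]
```

```bash
python3 -m pendant '[{"jaw":0.45,"dx":-0.001,"dy":-0.003,"dz":0.01,"ax":0.2,"ay":0.1,"az":0},{"jaw":0.45,"dx":0,"dy":0,"dz":0.012,"ax":0,"ay":0,"az":0},{"jaw":0.45,"dx":0,"dy":0,"dz":0.012,"ax":0,"ay":0,"az":0}]'
python3 go.py 0.4556 -0.09 0.116
```

```text
clock: 8.43
position: [0.455, -0.0899, 0.1317]
tool_rot: [0.707, 0.707, 0.0, 0.001]
contact_force: [1.0, 0.4, -4.6]
opening: 0.0515
t 8.43 pos [ 0.455  -0.0899  0.1317] open 0.0515 F [ 1.   0.4 -4.6]
d mm [-0.1  0.6 15.7] a deg [0.04 0.04 0.02]
```

```bash
python3 -m pendant '[{"jaw":0.45,"dx":0,"dy":0,"dz":0.01,"ax":0,"ay":0,"az":0},{"jaw":0.45,"dx":0,"dy":0,"dz":0.005,"ax":0,"ay":0,"az":0},{"jaw":0.45,"dx":0,"dy":0,"dz":0.002,"ax":0,"ay":0,"az":0}]'
python3 go.py 0.4556 -0.09 0.114
```

```text
clock: 8.8
position: [0.4547, -0.0893, 0.115]
tool_rot: [0.707, 0.707, -0.0, -0.001]
contact_force: [-8.7, 4.4, 22.0]
opening: 0.0516
t 8.80 pos [ 0.4547 -0.0893  0.115 ] open 0.0516 F [-8.7  4.4 22. ]
d mm [-0.7  0.9  1. ] a deg [-0.11 -0.07  0.03]
```

```bash
python3 -m pendant '[{"jaw":0.45,"dx":0,"dy":0,"dz":-0.0008,"ax":0,"ay":0,"az":0}]'
python3 - <<'E'
from station import eyes
import cv2,numpy as np
a=eyes.capture("side");b=eyes.capture("scene")
cv2.imwrite("pics/j.png",np.hstack([cv2.resize(a[140:340,170:370],None,fx=2,fy=2),cv2.resize(b[70:270,180:380],None,fx=2,fy=2)]))
E
```

```text
clock: 8.93
position: [0.4552, -0.0895, 0.1164]
tool_rot: [0.707, 0.707, -0.0, -0.001]
contact_force: [0.4, -0.9, -4.4]
opening: 0.051
```

View pics/j.png

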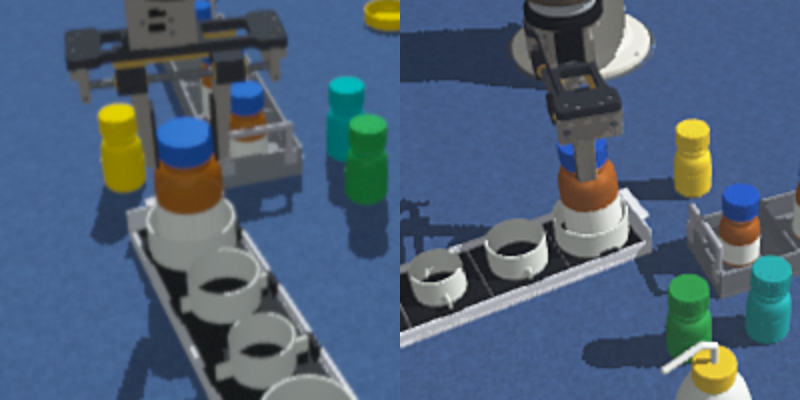

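```bash
python3 -m pendant '[{"jaw":0.45,"dx":0,"dy":0,"dz":0.001,"ax":0,"ay":0,"az":0},{"jaw":0.62,"dx":0,"dy":0,"dz":0,"ax":0,"ay":0,"az":0},{"jaw":0.8,"dx":0,"dy":0,"dz":0,"ax":0,"ay":0,"az":0},{"jaw":1,"dx":0,"dy":0,"dz":0,"ax":0,"ay":0,"az":0},{"jaw":1,"dx":0,"dy":0,"dz":0,"ax":0,"ay":0,"az":0}]'
python3 go.py 0.5185 0.279 0.34
```

```text
clock: 9.65
position: [0.4568, -0.0902, 0.1165]
tool_rot: [0.707, 0.707, 0.001, 0.001]
contact_force: [-1.1, -0.2, 0.4]
opening: 0.0849
t 9.65 pos [ 0.4568 -0.0902  0.1165] open 0.0849 F [-1.1 -0.2  0.4]
d mm [ 369.    62.5 -223.7] a deg [0.17 0.05 0.02]
```

```bash
python3 -m pendant '[{"jaw":1,"dx":0,"dy":0,"dz":-0.02,"ax":0,"ay":0,"az":0},{"jaw":1,"dx":0,"dy":0,"dz":-0.05,"ax":0,"ay":0,"az":0},{"jaw":1,"dx":0,"dy":0,"dz":-0.05,"ax":0,"ay":0,"az":0},{"jaw":1,"dx":0.06,"dy":0.01,"dz":-0.02,"ax":0,"ay":0,"az":0},{"jaw":1,"dx":0.06,"dy":0.01,"dz":0,"ax":0,"ay":0,"az":0},{"jaw":1,"dx":0.06,"dy":0.01,"dz":0,"ax":0,"ay":0,"az":0},{"jaw":1,"dx":0.06,"dy":0.01,"dz":0,"ax":0,"ay":0,"az":0},{"jaw":1,"dx":0.05,"dy":0.01,"dz":0,"ax":0,"ay":0,"az":0},{"jaw":1,"dx":0.05,"dy":0.01,"dz":0,"ax":0,"ay":0,"az":0},{"jaw":1,"dx":0,"dy":0,"dz":0,"ax":0,"ay":0,"az":0}]'
python3 - <<'E'
from station import eyes
from caps import *
ci=eyes.camera_info("wrist");c=eyes.capture("wrist");cv2.imwrite("pics/k.png",c)
caps(ci,c,(100,25))
E
python3 go.py 0.5185 0.3415 0.1
```

```text
clock: 10.9
position: [0.5197, 0.2577, 0.2619]
tool_rot: [0.709, 0.706, 0.003, 0.003]
contact_force: [-0.2, -0.0, 0.3]
opening: 0.0914
100 cen [0.5266 0.1686] free [0.5266 0.1681 0.025 ] box (298, 242, 52, 55)
25 cen [0.5185 0.3419] free [0.5184 0.3427 0.0153] box (298, 69, 33, 36)
t 10.95 pos [0.5197 0.2562 0.262 ] open 0.0920 F [-0.4 -0.2  0.2]
d mm [ 85.4  -3.1 161.9] a deg [ 0.48  0.04 -0.35]
```

View pics/k.png

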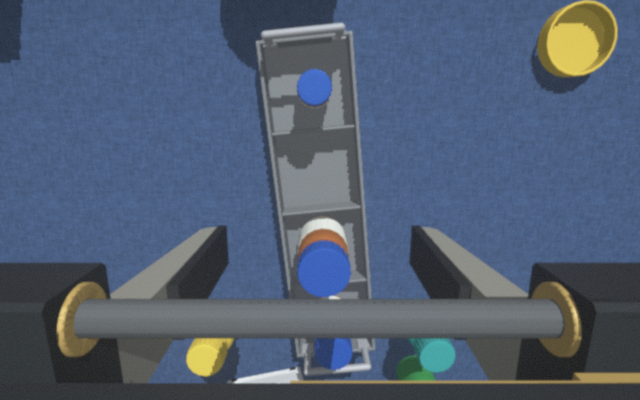

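```bash
python3 -m pendant '[{"jaw":1,"dx":0.045,"dy":-0.003,"dz":0.04,"ax":0.4,"ay":0,"az":-0.3},{"jaw":1,"dx":0.04,"dy":0,"dz":0.04,"ax":0,"ay":0,"az":0},{"jaw":1,"dx":0,"dy":0,"dz":0.05,"ax":0,"ay":0,"az":0},{"jaw":1,"dx":0,"dy":0,"dz":0.03,"ax":0,"ay":0,"az":0},{"jaw":0.8,"dx":0,"dy":0,"dz":0,"ax":0,"ay":0,"az":0}]'
python3 go.py 0.5175 0.343 0.05
```

```text
clock: 11.58
position: [0.5208, 0.3373, 0.0999]
tool_rot: [0.71, 0.704, 0.001, 0.003]
contact_force: [-0.3, -0.3, 0.8]
opening: 0.0842
t 11.57 pos [0.5208 0.3373 0.0999] open 0.0842 F [-0.3 -0.3  0.8]
d mm [ 5.8 -3.6 49.9] a deg [ 0.34  0.13 -0.44]
```

```bash
python3 -m pendant '[{"jaw":0.75,"dx":0.006,"dy":-0.0035,"dz":0.01,"ax":0.3,"ay":0.1,"az":-0.4},{"jaw":0.7,"dx":0,"dy":0,"dz":0.01,"ax":0,"ay":0,"az":0},{"jaw":0.7,"dx":0,"dy":0,"dz":0.01,"ax":0,"ay":0,"az":0}]'
python3 go.py 0.5175 0.343 0.05
python3 - <<'E'
from station import eyes
from h import *
c=eyes.capture("wrist");cv2.imwrite("pics/l.png",c)
E
```

```text
clock: 11.95
position: [0.5209, 0.3434, 0.0735]
tool_rot: [0.708, 0.706, 0.004, 0.002]
contact_force: [-0.6, 0.3, -0.7]
opening: 0.0644
t 11.95 pos [0.5209 0.3434 0.0735] open 0.0644 F [-0.6  0.3 -0.7]
d mm [-0.4 -3.6 23.5] a deg [ 0.46 -0.14 -0.13]
```

View pics/l.png

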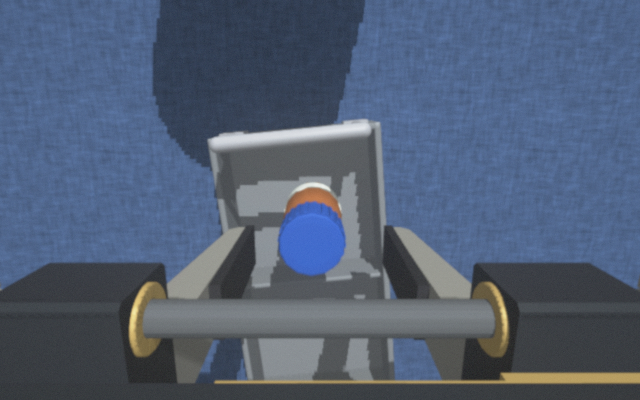

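```bash
python3 -m pendant '[{"jaw":0.7,"dx":0,"dy":-0.0036,"dz":0.008,"ax":0.4,"ay":-0.1,"az":-0.1},{"jaw":0.7,"dx":0,"dy":0,"dz":0.012,"ax":0,"ay":0,"az":0},{"jaw":0.6,"dx":0,"dy":0,"dz":0,"ax":0,"ay":0,"az":0}]' 20
python3 go.py 0.5175 0.343 0.05
```

```text
clock: 12.38
position: [0.5159, 0.3429, 0.0502]
tool_rot: [0.707, 0.707, -0.001, -0.001]
contact_force: [0.0, -0.4, 0.7]
opening: 0.0565
t 12.38 pos [0.5159 0.3429 0.0502] open 0.0565 F [ 0.  -0.4  0.7]
d mm [0.1 1.6 0.2] a deg [-0.12  0.03 -0.02]
```

```bash
python3 -m pendant '[{"jaw":0.5,"dx":0,"dy":0.0013,"dz":0,"ax":0,"ay":0,"az":0},{"jaw":0.4,"dx":0,"dy":0,"dz":0,"ax":0,"ay":0,"az":0},{"jaw":0.3,"dx":0,"dy":0,"dz":0,"ax":0,"ay":0,"az":0},{"jaw":0.25,"dx":0,"dy":0,"dz":0,"ax":0,"ay":0,"az":0}]' 20
python3 go.py 0.5175 0.343 0.05
python3 - <<'E'
from station import eyes
from h import *
c=eyes.capture("wrist");cv2.imwrite("pics/m.png",c)
E
```

```text
clock: 12.88
position: [0.5179, 0.3432, 0.0509]
tool_rot: [0.707, 0.707, -0.0, -0.0]
contact_force: [-0.3, -1.0, -0.7]
opening: 0.0328
t 12.88 pos [0.5179 0.3432 0.0509] open 0.0328 F [-0.3 -1.  -0.7]
d mm [-0.2 -0.4  0.9] a deg [-0.05 -0.   -0.02]
```

View pics/m.png

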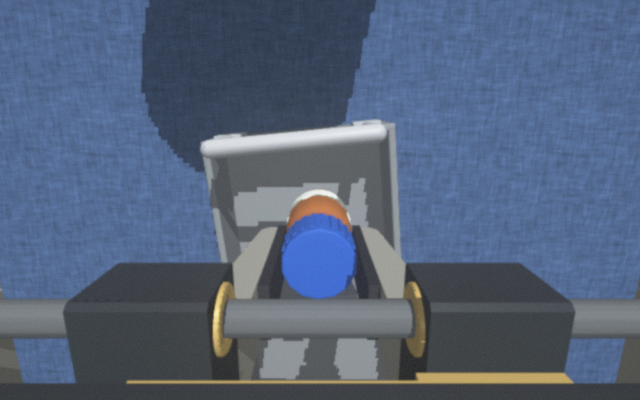

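```bash
python3 - <<'E'
from station import sensors,eyes
from caps import *
im=cv2.imread("pics/m.png");ci=eyes.camera_info("wrist");p=sensors.sense()["position"]
b,g,r=[im[...,i].astype(int) for i in range(3)]
m=((b-r>75)&(b>105)&(b-g>55));
pts=[]
for v in range(246,296,4):
    w=np.where(m[v,240:400])[0]+240
    if len(w): pts+= [onplane(ci,(w[0]-.5,v),p[2]+.0285)[:2],onplane(ci,(w[-1]+.5,v),p[2]+.0285)[:2]]
P=np.array(pts);s=least_squares(lambda q:np.hypot(*(P-q[:2]).T)-q[2],[*P.mean(0),.0165]);print(p.round(4),s.x.round(4))
E
python3 -m pendant '[{"jaw":0.25,"dx":0,"dy":0,"dz":-0.02,"ax":0,"ay":0,"az":0},{"jaw":0.25,"dx":0,"dy":0,"dz":-0.04,"ax":0,"ay":0,"az":0},{"jaw":0.25,"dx":0,"dy":0,"dz":-0.05,"ax":0,"ay":0,"az":0},{"jaw":0.25,"dx":-0.02,"dy":0,"dz":-0.05,"ax":0,"ay":0,"az":0},{"jaw":0.25,"dx":-0.04,"dy":0,"dz":-0.02,"ax":0,"ay":0,"az":0},{"jaw":0.25,"dx":-0.06,"dy":0,"dz":0,"ax":0,"ay":0,"az":0},{"jaw":0.25,"dx":-0.06,"dy":0,"dz":0,"ax":0,"ay":0,"az":0},{"jaw":0.25,"dx":-0.06,"dy":0,"dz":0,"ax":0,"ay":0,"az":0},{"jaw":0.25,"dx":-0.06,"dy":0,"dz":0,"ax":0,"ay":0,"az":0}]'
python3 go.py 0.4945 -0.268 0.22
```

```text
[0.5178 0.3432 0.0509] [0.5185 0.3443 0.0159]
clock: 14.05
position: [0.5203, 0.0386, 0.2512]
tool_rot: [0.704, 0.71, 0.006, 0.006]
contact_force: [1.8, -0.3, -1.1]
opening: 0.0325
t 14.05 pos [0.5203 0.0386 0.2512] open 0.0325 F [ 1.8 -0.3 -1.1]
d mm [-306.4  -28.8   30.5] a deg [ 0.96 -0.05  0.46]
```

```bash
python3 -m pendant '[{"jaw":0.25,"dx":-0.06,"dy":0,"dz":0,"ax":0.9,"ay":0,"az":0.4},{"jaw":0.25,"dx":-0.06,"dy":0,"dz":0,"ax":0,"ay":0,"az":0},{"jaw":0.25,"dx":-0.06,"dy":-0.01,"dz":0,"ax":0,"ay":0,"az":0},{"jaw":0.25,"dx":-0.05,"dy":-0.01,"dz":0,"ax":0,"ay":0,"az":0},{"jaw":0.25,"dx":-0.04,"dy":-0.005,"dz":0,"ax":0,"ay":0,"az":0},{"jaw":0.25,"dx":-0.02,"dy":0,"dz":0,"ax":0,"ay":0,"az":0},{"jaw":0.25,"dx":0,"dy":0,"dz":0,"ax":0,"ay":0,"az":0}]'
python3 go.py 0.4945 -0.268 0.12
```

```text
clock: 14.92
position: [0.4946, -0.2641, 0.2629]
tool_rot: [0.709, 0.705, 0.003, 0.007]
contact_force: [1.4, 0.1, -1.4]
opening: 0.0325
t 14.93 pos [ 0.4946 -0.2641  0.2629] open 0.0325 F [ 1.4  0.1 -1.4]
d mm [ -3.   -2.2 142.9] a deg [ 0.81  0.33 -0.27]
```

Descend to bottom ≈ 0.065 (TCP ≈ 0.11).

```bash
python3 -m pendant '[{"jaw":0.25,"dx":-0.003,"dy":-0.002,"dz":0.03,"ax":0.8,"ay":0.3,"az":-0.3},{"jaw":0.25,"dx":0,"dy":0,"dz":0.05,"ax":0,"ay":0,"az":0},{"jaw":0.25,"dx":0,"dy":0,"dz":0.04,"ax":0,"ay":0,"az":0},{"jaw":0.25,"dx":0,"dy":0,"dz":0.015,"ax":0,"ay":0,"az":0},{"jaw":0.25,"dx":0,"dy":0,"dz":0,"ax":0,"ay":0,"az":0}]'
python3 go.py 0.4945 -0.268 0.11
python3 - <<'E'
from station import eyes
import cv2,numpy as np
a=eyes.capture("side");b=eyes.capture("scene")
cv2.imwrite("pics/n.png",np.hstack([cv2.resize(a[180:380,190:390],None,fx=2,fy=2),cv2.resize(b[90:290,110:310],None,fx=2,fy=2)]))
E
```

```text
clock: 15.55
position: [0.4976, -0.2608, 0.1289]
tool_rot: [0.704, 0.71, 0.001, 0.002]
contact_force: [-0.3, -0.2, -0.3]
opening: 0.0326
t 15.55 pos [ 0.4976 -0.2608  0.1289] open 0.0326 F [-0.3 -0.2 -0.3]
d mm [-7.1 -3.2 18.8] a deg [0.32 0.08 0.5 ]
```

View pics/n.png

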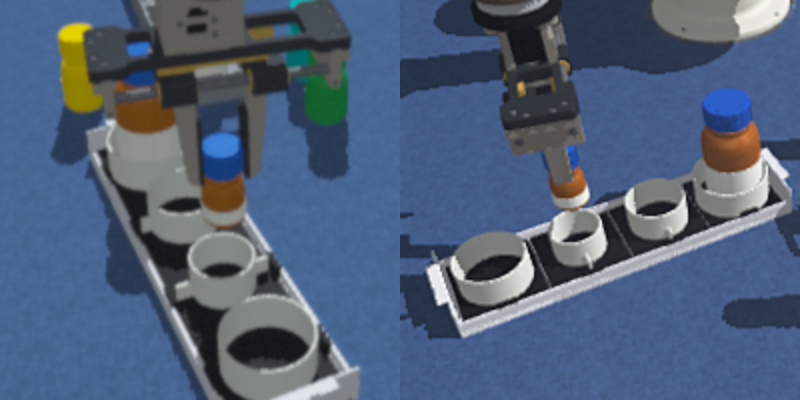

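Bottle_200 stands upright in the largest ring, and the 25 is above its own. I'll align it and go down.

```bash
python3 -m pendant '[{"jaw":0.25,"dx":-0.007,"dy":-0.003,"dz":0,"ax":0.3,"ay":0.1,"az":0.5},{"jaw":0.25,"dx":0,"dy":0,"dz":0.015,"ax":0,"ay":0,"az":0},{"jaw":0.25,"dx":0,"dy":0,"dz":0,"ax":0,"ay":0,"az":0}]'
python3 go.py 0.4945 -0.268 0.0585
```

```text
clock: 16.02
position: [0.4971, -0.2712, 0.1182]
tool_rot: [0.708, 0.707, 0.0, 0.005]
contact_force: [-0.9, 0.2, -0.9]
opening: 0.0326
t 16.02 pos [ 0.4971 -0.2712  0.1182] open 0.0326 F [-0.9  0.2 -0.9]
d mm [ 3.6 -3.1 59.7] a deg [ 0.41  0.34 -0.07]
```

```bash
python3 -m pendant '[{"jaw":0.25,"dx":0.003,"dy":-0.002,"dz":0.01,"ax":0.4,"ay":0.3,"az":0},{"jaw":0.25,"dx":0,"dy":0,"dz":0.005,"ax":0,"ay":0,"az":0}]'
python3 go.py 0.4945 -0.268 0.0585
```

```text
clock: 16.27
position: [0.4952, -0.2683, 0.1026]
tool_rot: [0.708, 0.707, -0.0, 0.0]
contact_force: [0.2, -0.5, -1.4]
opening: 0.0327
t 16.27 pos [ 0.4952 -0.2683  0.1026] open 0.0327 F [ 0.2 -0.5 -1.4]
d mm [ 0.4 -0.7 44.1] a deg [ 0.02  0.04 -0.09]
```

```bash
python3 -m pendant '[{"jaw":0.25,"dx":0,"dy":-0.0007,"dz":0.012,"ax":0,"ay":0,"az":0},{"jaw":0.25,"dx":0,"dy":0,"dz":0.012,"ax":0,"ay":0,"az":0},{"jaw":0.25,"dx":0,"dy":0,"dz":0.009,"ax":0,"ay":0,"az":0}]'
python3 go.py 0.4945 -0.268 0.0585
```

```text
clock: 16.65
position: [0.4943, -0.2681, 0.0671]
tool_rot: [0.708, 0.707, -0.0, 0.0]
contact_force: [-0.0, 0.7, -0.7]
opening: 0.0325
t 16.65 pos [ 0.4943 -0.2681  0.0671] open 0.0325 F [-0.   0.7 -0.7]
d mm [0.1 0.2 8.6] a deg [ 0.    0.02 -0.08]
```

```bash
python3 -m pendant '[{"jaw":0.25,"dx":0,"dy":0,"dz":0.005,"ax":0,"ay":0,"az":0},{"jaw":0.25,"dx":0,"dy":0,"dz":0.001,"ax":0,"ay":0,"az":0},{"jaw":0.25,"dx":0,"dy":0,"dz":0.001,"ax":0,"ay":0,"az":0}]'
python3 go.py 0.4945 -0.268 0.0585
```

```text
clock: 17.02
position: [0.4941, -0.2679, 0.0588]
tool_rot: [0.708, 0.707, -0.0, -0.0]
contact_force: [-0.3, -1.0, -0.7]
opening: 0.0325
t 17.02 pos [ 0.4941 -0.2679  0.0588] open 0.0325 F [-0.3 -1.  -0.7]
d mm [-0.1  0.4  0.3] a deg [-0.05 -0.02 -0.08]
```

```bash
python3 -m pendant '[{"jaw":0.25,"dx":0,"dy":0,"dz":0.001,"ax":0,"ay":0,"az":0}]'
```

```text
clock: 17.15
position: [0.4942, -0.2682, 0.0587]
tool_rot: [0.708, 0.707, -0.0, -0.0]
contact_force: [-3.4, 1.2, 8.4]
opening: 0.0325
```

Contact with the plate, so I'll release.

```bash
python3 -m pendant '[{"jaw":0.42,"dx":0,"dy":0,"dz":-0.0003,"ax":0,"ay":0,"az":0},{"jaw":0.6,"dx":0,"dy":0,"dz":0,"ax":0,"ay":0,"az":0},{"jaw":0.8,"dx":0,"dy":0,"dz":0,"ax":0,"ay":0,"az":0},{"jaw":0.9,"dx":0,"dy":0,"dz":0,"ax":0,"ay":0,"az":0},{"jaw":0.9,"dx":0,"dy":0,"dz":-0.01,"ax":0,"ay":0,"az":0},{"jaw":1,"dx":0,"dy":0,"dz":-0.03,"ax":0,"ay":0,"az":0},{"jaw":1,"dx":0,"dy":0,"dz":-0.05,"ax":0,"ay":0,"az":0},{"jaw":1,"dx":0,"dy":0,"dz":-0.05,"ax":0,"ay":0,"az":0},{"jaw":1,"dx":0,"dy":0,"dz":-0.05,"ax":0,"ay":0,"az":0},{"jaw":1,"dx":0.05,"dy":0,"dz":-0.02,"ax":0,"ay":0,"az":0}]'
python3 - <<'E'
from station import eyes
import cv2,numpy as np
a=eyes.capture("side");b=eyes.capture("scene")
cv2.imwrite("pics/o.png",np.hstack([cv2.resize(a[140:390,170:420],None,fx=1.6,fy=1.6),cv2.resize(b[90:340,100:350],None,fx=1.6,fy=1.6)]))
E
python3 go.py 0.527 0.105 0.26
```

```text
clock: 18.4
position: [0.4938, -0.219, 0.2778]
tool_rot: [0.709, 0.705, -0.0, 0.0]
contact_force: [-0.6, 0.8, -0.1]
opening: 0.0919
t 18.50 pos [ 0.4944 -0.2146  0.278 ] open 0.0919 F [-0.1 -0.9  0.7]
d mm [319.6  33.1  18.4] a deg [ 0.07 -0.06  0.1 ]
```

View pics/o.png

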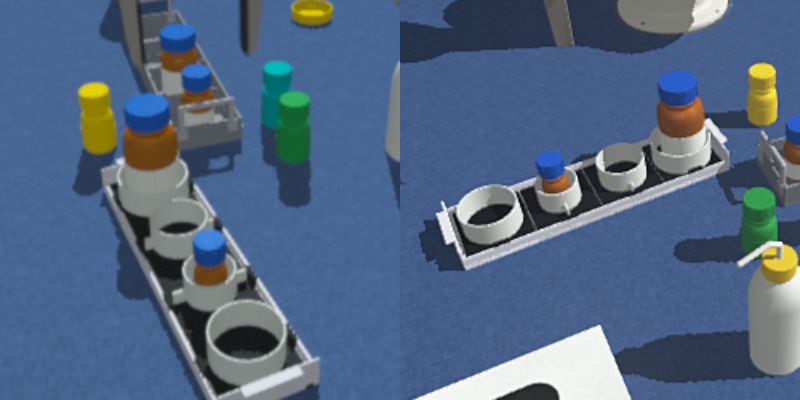

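```bash
python3 -m pendant '[{"jaw":1,"dx":0.06,"dy":0.01,"dz":0,"ax":0,"ay":0,"az":0},{"jaw":1,"dx":0.06,"dy":0.01,"dz":0,"ax":0,"ay":0,"az":0},{"jaw":1,"dx":0.06,"dy":0.01,"dz":0,"ax":0,"ay":0,"az":0},{"jaw":1,"dx":0.06,"dy":0,"dz":0,"ax":0,"ay":0,"az":0},{"jaw":1,"dx":0.06,"dy":0,"dz":0,"ax":0,"ay":0,"az":0},{"jaw":1,"dx":0.05,"dy":0,"dz":0.02,"ax":0,"ay":0,"az":0},{"jaw":1,"dx":0.03,"dy":0,"dz":0.03,"ax":0,"ay":0,"az":0},{"jaw":1,"dx":0,"dy":0,"dz":0.03,"ax":0,"ay":0,"az":0},{"jaw":1,"dx":0,"dy":0,"dz":0,"ax":0,"ay":0,"az":0}]'
python3 go.py 0.526 0.169 0.14
```

```text
clock: 19.62
position: [0.5248, 0.1733, 0.1953]
tool_rot: [0.707, 0.707, 0.0, 0.002]
contact_force: [-0.3, 0.1, -0.1]
opening: 0.0918
t 19.62 pos [0.5248 0.1733 0.1953] open 0.0918 F [-0.3  0.1 -0.1]
d mm [-4.2  1.  55.4] a deg [0.15 0.13 0.04]
```

```bash
python3 -m pendant '[{"jaw":1,"dx":-0.004,"dy":0.001,"dz":0.02,"ax":0.1,"ay":0.1,"az":0},{"jaw":0.85,"dx":0,"dy":0,"dz":0.03,"ax":0,"ay":0,"az":0},{"jaw":0.8,"dx":0,"dy":0,"dz":0.02,"ax":0,"ay":0,"az":0},{"jaw":0.8,"dx":0,"dy":0,"dz":0.01,"ax":0,"ay":0,"az":0}]'
python3 go.py 0.526 0.169 0.08
python3 - <<'E'
from station import eyes
from h import *
c=eyes.capture("wrist");cv2.imwrite("pics/p.png",c)
E
```

```text
clock: 20.12
position: [0.5298, 0.1661, 0.1157]
tool_rot: [0.708, 0.706, 0.003, 0.003]
contact_force: [0.3, 0.3, 0.3]
opening: 0.0735
t 20.12 pos [0.5298 0.1661 0.1157] open 0.0735 F [0.3 0.3 0.3]
d mm [ 2.9 -4.1 35.7] a deg [ 0.46  0.02 -0.16]
```

View pics/p.png

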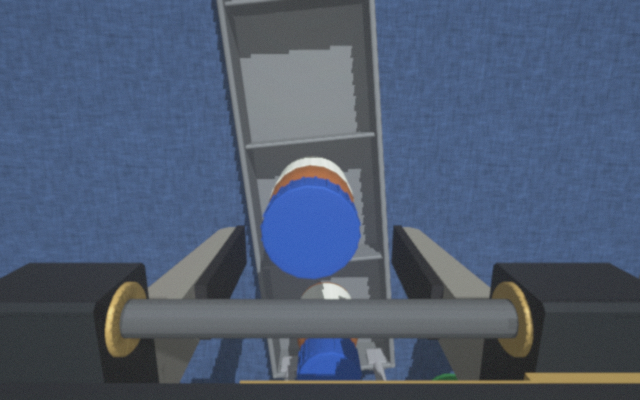

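```bash
python3 - <<'E'
from station import eyes,sensors
from caps import *
im=cv2.imread("pics/p.png");ci=eyes.camera_info("wrist");print(sensors.sense()["position"])
im[:,:250]=0;im[:,375:]=0;im[290:]=0
caps(ci,im,(100,))
E
python3 -m pendant '[{"jaw":0.8,"dx":0.003,"dy":-0.004,"dz":0.005,"ax":0.4,"ay":0,"az":-0.1},{"jaw":0.8,"dx":0,"dy":0,"dz":0.015,"ax":0,"ay":0,"az":0},{"jaw":0.75,"dx":0,"dy":0,"dz":0.01,"ax":0,"ay":0,"az":0}]'
python3 go.py 0.526 0.169 0.08
```

```text
[0.52919961 0.16601911 0.11468532]
100 cen [0.5261 0.1694] free [0.5261 0.1687 0.0249] box (261, 178, 100, 101)
clock: 20.55
position: [0.527, 0.1689, 0.0853]
tool_rot: [0.708, 0.707, 0.001, 0.001]
contact_force: [-0.2, -0.5, -0.8]
opening: 0.069
t 20.55 pos [0.527  0.1689 0.0853] open 0.0690 F [-0.2 -0.5 -0.8]
d mm [ 0.1 -1.   5.3] a deg [ 0.21  0.01 -0.09]
```

```bash
python3 -m pendant '[{"jaw":0.7,"dx":0,"dy":-0.001,"dz":0.004,"ax":0.2,"ay":0,"az":0},{"jaw":0.6,"dx":0,"dy":0,"dz":0,"ax":0,"ay":0,"az":0},{"jaw":0.5,"dx":0,"dy":0,"dz":0,"ax":0,"ay":0,"az":0},{"jaw":0.45,"dx":0,"dy":0,"dz":0,"ax":0,"ay":0,"az":0},{"jaw":0.45,"dx":0,"dy":0,"dz":0,"ax":0,"ay":0,"az":0}]' 25
python3 go.py 0.526 0.169 0.08
```

```text
clock: 21.18
position: [0.5255, 0.1689, 0.0802]
tool_rot: [0.708, 0.707, -0.001, -0.0]
contact_force: [0.4, -0.4, -1.9]
opening: 0.0513
t 21.18 pos [0.5255 0.1689 0.0802] open 0.0513 F [ 0.4 -0.4 -1.9]
d mm [0.1 0.5 0.2] a deg [-0.07  0.02 -0.08]
```

```bash
python3 -m pendant '[{"jaw":0.45,"dx":0,"dy":0,"dz":-0.02,"ax":0,"ay":0,"az":0},{"jaw":0.45,"dx":0,"dy":0,"dz":-0.04,"ax":0,"ay":0,"az":0},{"jaw":0.45,"dx":0,"dy":0,"dz":-0.05,"ax":0,"ay":0,"az":0},{"jaw":0.45,"dx":-0.02,"dy":0,"dz":-0.04,"ax":0,"ay":0,"az":0},{"jaw":0.45,"dx":-0.04,"dy":0,"dz":-0.02,"ax":0,"ay":0,"az":0},{"jaw":0.45,"dx":-0.06,"dy":0,"dz":0,"ax":0,"ay":0,"az":0},{"jaw":0.45,"dx":-0.06,"dy":0,"dz":0,"ax":0,"ay":0,"az":0},{"jaw":0.45,"dx":-0.06,"dy":0,"dz":0,"ax":0,"ay":0,"az":0}]'
python3 go.py 0.5139 -0.357 0.24
```

```text
clock: 22.18
position: [0.5242, -0.074, 0.2547]
tool_rot: [0.705, 0.71, -0.002, -0.001]
contact_force: [0.8, -0.4, -2.7]
opening: 0.0514
t 22.18 pos [ 0.5242 -0.074   0.2547] open 0.0514 F [ 0.8 -0.4 -2.7]
d mm [-282.9  -12.3   15.1] a deg [-0.2   0.08  0.41]
```

```bash
python3 -m pendant '[{"jaw":0.45,"dx":-0.06,"dy":0,"dz":0,"ax":-0.2,"ay":0,"az":0.4},{"jaw":0.45,"dx":-0.06,"dy":0,"dz":0,"ax":0,"ay":0,"az":0},{"jaw":0.45,"dx":-0.06,"dy":0,"dz":0,"ax":0,"ay":0,"az":0},{"jaw":0.45,"dx":-0.05,"dy":-0.01,"dz":0,"ax":0,"ay":0,"az":0},{"jaw":0.45,"dx":-0.03,"dy":-0.005,"dz":0,"ax":0,"ay":0,"az":0},{"jaw":0.45,"dx":-0.01,"dy":0,"dz":0,"ax":0,"ay":0,"az":0},{"jaw":0.45,"dx":0,"dy":0,"dz":0,"ax":0,"ay":0,"az":0}]'
python3 go.py 0.5139 -0.357 0.15
```

```text
clock: 23.05
position: [0.506, -0.3552, 0.2526]
tool_rot: [0.709, 0.705, 0.0, -0.001]
contact_force: [-0.2, -0.2, -2.7]
opening: 0.0517
t 23.05 pos [ 0.506  -0.3552  0.2526] open 0.0517 F [-0.2 -0.2 -2.7]
d mm [ -2.    8.1 102.6] a deg [-0.09 -0.1  -0.32]
```

```bash
python3 -m pendant '[{"jaw":0.45,"dx":-0.002,"dy":0.007,"dz":0.03,"ax":-0.1,"ay":-0.1,"az":-0.3},{"jaw":0.45,"dx":0,"dy":0,"dz":0.04,"ax":0,"ay":0,"az":0},{"jaw":0.45,"dx":0,"dy":0,"dz":0.02,"ax":0,"ay":0,"az":0},{"jaw":0.45,"dx":0,"dy":0,"dz":0.005,"ax":0,"ay":0,"az":0},{"jaw":0.45,"dx":0,"dy":0,"dz":0,"ax":0,"ay":0,"az":0}]'
python3 go.py 0.5139 -0.357 0.14
```

```text
clock: 23.68
position: [0.5166, -0.3499, 0.1571]
tool_rot: [0.704, 0.71, 0.001, 0.001]
contact_force: [0.1, -0.6, -2.8]
opening: 0.0513
t 23.68 pos [ 0.5166 -0.3499  0.1571] open 0.0513 F [ 0.1 -0.6 -2.8]
d mm [-7.1 -2.9 17.1] a deg [ 0.16 -0.04  0.45]
```

```bash
python3 -m pendant '[{"jaw":0.45,"dx":-0.006,"dy":-0.003,"dz":0.005,"ax":0.1,"ay":0,"az":0.4},{"jaw":0.45,"dx":0,"dy":0,"dz":0.005,"ax":0,"ay":0,"az":0},{"jaw":0.45,"dx":0,"dy":0,"dz":0,"ax":0,"ay":0,"az":0}]'
python3 go.py 0.5139 -0.357 0.0885
python3 - <<'E'
from station import eyes
import cv2,numpy as np
a=eyes.capture("side");b=eyes.capture("scene")
cv2.imwrite("pics/q.png",np.hstack([cv2.resize(a[200:400,210:410],None,fx=2,fy=2),cv2.resize(b[100:300,80:280],None,fx=2,fy=2)]))
E
```

```text
clock: 24.05
position: [0.5148, -0.357, 0.1493]
tool_rot: [0.707, 0.707, 0.001, 0.002]
contact_force: [-0.1, 0.7, -2.6]
opening: 0.0517
t 24.05 pos [ 0.5148 -0.357   0.1493] open 0.0517 F [-0.1  0.7 -2.6]
d mm [ 0.1 -1.1 60.8] a deg [0.23 0.14 0.05]
```

View pics/q.png

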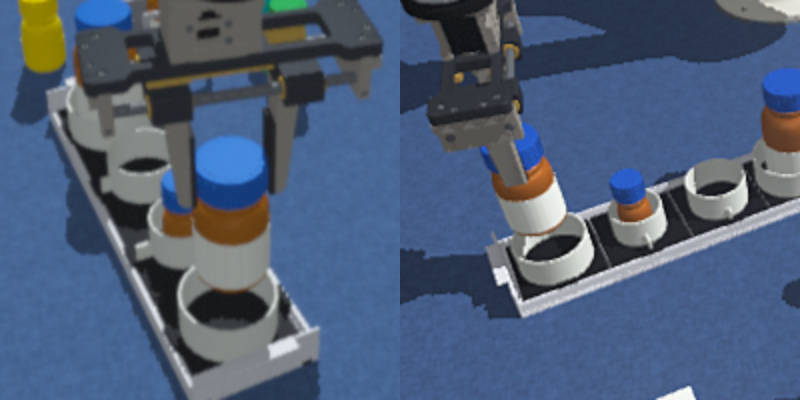

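```bash
python3 -m pendant '[{"jaw":0.45,"dx":0,"dy":-0.001,"dz":0.012,"ax":0.2,"ay":0.1,"az":0},{"jaw":0.45,"dx":0,"dy":0,"dz":0.013,"ax":0,"ay":0,"az":0},{"jaw":0.45,"dx":0,"dy":0,"dz":0.013,"ax":0,"ay":0,"az":0}]'
python3 go.py 0.5139 -0.357 0.0885
```

```text
clock: 24.52
position: [0.5145, -0.3578, 0.1103]
tool_rot: [0.707, 0.707, -0.0, 0.002]
contact_force: [0.3, -0.1, -3.1]
opening: 0.0514
t 24.52 pos [ 0.5145 -0.3578  0.1103] open 0.0514 F [ 0.3 -0.1 -3.1]
d mm [ 0.8 -0.6 21.8] a deg [0.13 0.15 0.04]
```

```bash
python3 -m pendant '[{"jaw":0.45,"dx":0.0008,"dy":-0.0006,"dz":0.01,"ax":0.1,"ay":0.1,"az":0},{"jaw":0.45,"dx":0,"dy":0,"dz":0.006,"ax":0,"ay":0,"az":0},{"jaw":0.45,"dx":0,"dy":0,"dz":0.001,"ax":0,"ay":0,"az":0}]'
python3 go.py 0.5139 -0.357 0.0885
```

```text
clock: 24.9
position: [0.5128, -0.3558, 0.0896]
tool_rot: [0.707, 0.707, -0.0, -0.002]
contact_force: [0.7, 0.4, -2.2]
opening: 0.0512
t 24.90 pos [ 0.5128 -0.3558  0.0896] open 0.0512 F [ 0.7  0.4 -2.2]
d mm [-1.2  1.1  1.1] a deg [-0.15 -0.14  0.05]
```

```bash
python3 -m pendant '[{"jaw":0.45,"dx":-0.001,"dy":0.001,"dz":0.0013,"ax":-0.1,"ay":-0.1,"az":0},{"jaw":0.45,"dx":0,"dy":0,"dz":0.0008,"ax":0,"ay":0,"az":0}]'
python3 go.py 0.5139 -0.357 0.0885
```

```text
clock: 25.15
position: [0.5142, -0.3573, 0.0883]
tool_rot: [0.707, 0.707, -0.0, 0.0]
contact_force: [-0.1, 0.2, 0.4]
opening: 0.0517
t 25.15 pos [ 0.5142 -0.3573  0.0883] open 0.0517 F [-0.1  0.2  0.4]
d mm [ 0.3 -0.3 -0.2] a deg [0.01 0.03 0.05]
```

Weight taken up (force about 0), so I'll release.

```bash
python3 -m pendant '[{"jaw":0.62,"dx":0,"dy":0,"dz":0,"ax":0,"ay":0,"az":0},{"jaw":0.75,"dx":0,"dy":0,"dz":0,"ax":0,"ay":0,"az":0},{"jaw":0.9,"dx":0,"dy":0,"dz":0,"ax":0,"ay":0,"az":0},{"jaw":0.9,"dx":0,"dy":0,"dz":-0.01,"ax":0,"ay":0,"az":0},{"jaw":1,"dx":0,"dy":0,"dz":-0.03,"ax":0,"ay":0,"az":0},{"jaw":1,"dx":0,"dy":0,"dz":-0.05,"ax":0,"ay":0,"az":0},{"jaw":1,"dx":0,"dy":0,"dz":-0.05,"ax":0,"ay":0,"az":0},{"jaw":1,"dx":0.05,"dy":0,"dz":-0.02,"ax":0,"ay":0,"az":0},{"jaw":1,"dx":0.06,"dy":0,"dz":0,"ax":0,"ay":0,"az":0},{"jaw":1,"dx":0.06,"dy":0.01,"dz":0,"ax":0,"ay":0,"az":0}]'
python3 - <<'E'
from station import eyes
import cv2,numpy as np
a=eyes.capture("side");b=eyes.capture("scene")
cv2.imwrite("pics/r.png",np.hstack([cv2.resize(a[150:400,170:420],None,fx=1.6,fy=1.6),cv2.resize(b[90:340,100:350],None,fx=1.6,fy=1.6)]))
E
python3 go.py 0.537 0.068 0.24
```

```text
clock: 26.4
position: [0.5256, -0.1882, 0.2612]
tool_rot: [0.709, 0.705, 0.001, 0.006]
contact_force: [0.9, 0.4, -1.4]
opening: 0.092
t 26.50 pos [ 0.5266 -0.1845  0.2614] open 0.0919 F [ 0.2 -0.4  0.7]
d mm [252.6  10.5  20. ] a deg [0.6  0.35 0.05]
```

View pics/r.png

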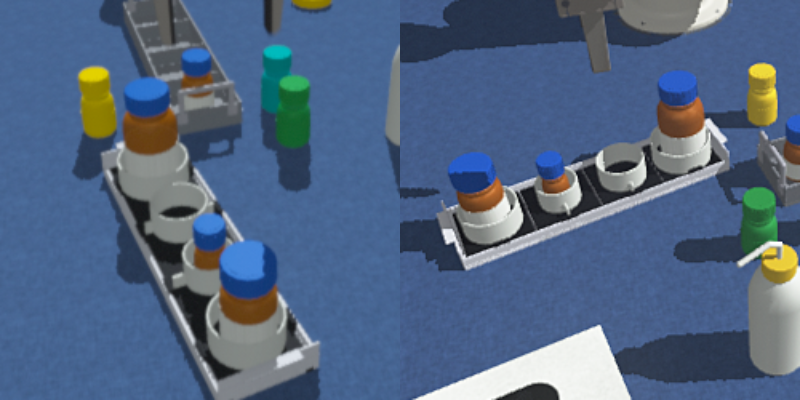

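```bash
python3 -m pendant '[{"jaw":1,"dx":0.06,"dy":0.004,"dz":0,"ax":0.6,"ay":0.3,"az":0},{"jaw":1,"dx":0.06,"dy":0.004,"dz":0,"ax":0,"ay":0,"az":0},{"jaw":1,"dx":0.04,"dy":0.004,"dz":0,"ax":0,"ay":0,"az":0},{"jaw":1,"dx":0.02,"dy":0,"dz":0,"ax":0,"ay":0,"az":0},{"jaw":1,"dx":0,"dy":0,"dz":0,"ax":0,"ay":0,"az":0}]'
python3 - <<'E'
from station import eyes
from caps import *
ci=eyes.camera_info("wrist");c=eyes.capture("wrist");cv2.imwrite("pics/s.png",c)
c2=c.copy();c2[:,:250]=0;c2[:,380:]=0
caps(ci,c2,(50,))
hsv=cv2.cvtColor(c,cv2.COLOR_BGR2HSV)
for n,lo,hi in (("teal",(80,120,80),(97,255,255)),("green",(55,120,50),(79,255,255)),("yel",(20,150,90),(35,255,255))):
    m=cv2.inRange(hsv,lo,hi)
    for ce,st in blobs(m,200):
        x,y,w,h=st[:4]; print(n,ce.round(0),st,onplane(ci,ce,.06).round(3))
E
python3 go.py 0.537 0.068 0.13
```

```text
clock: 27.12
position: [0.5396, -0.0046, 0.2645]
tool_rot: [0.707, 0.707, 0.0, 0.003]
contact_force: [-0.0, -0.1, -0.1]
opening: 0.0923
50 cen [0.5376 0.0657] free [0.5373 0.0663 0.019 ] box (293, 79, 43, 44)
teal [426. 110.] [ 394   88   64   45 2399] [0.65  0.058 0.06 ]
green [423. 193.] [ 394  166   56   54 1926] [ 0.653 -0.029  0.06 ]
t 27.18 pos [ 0.5396 -0.0054  0.2645] open 0.0919 F [ 0.2 -0.1  0.5]
d mm [ 74.   -3.4 134.1] a deg [ 0.28  0.25 -0.06]
```

View pics/s.png

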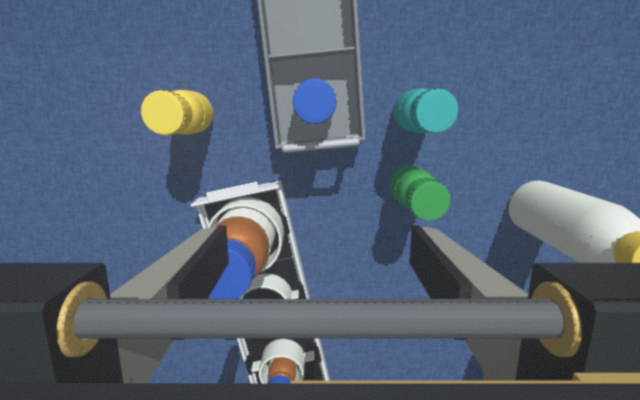

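```bash
python3 -m pendant '[{"jaw":1,"dx":0.05,"dy":-0.003,"dz":0.02,"ax":0.3,"ay":0.2,"az":0},{"jaw":0.8,"dx":0.02,"dy":0,"dz":0.03,"ax":0,"ay":0,"az":0},{"jaw":0.75,"dx":0,"dy":0,"dz":0.05,"ax":0,"ay":0,"az":0},{"jaw":0.75,"dx":0,"dy":0,"dz":0.03,"ax":0,"ay":0,"az":0},{"jaw":0.75,"dx":0,"dy":0,"dz":0,"ax":0,"ay":0,"az":0}]'
python3 go.py 0.537 0.067 0.066
```

```text
clock: 27.8
position: [0.5401, 0.0577, 0.1332]
tool_rot: [0.71, 0.704, 0.0, 0.003]
contact_force: [1.0, 0.5, 0.6]
opening: 0.0688
t 27.80 pos [0.5401 0.0577 0.1332] open 0.0688 F [1.  0.5 0.6]
d mm [ 9.5 -3.5 67.2] a deg [ 0.27  0.24 -0.55]
```

```bash
python3 -m pendant '[{"jaw":0.75,"dx":0.0085,"dy":-0.0035,"dz":0,"ax":0.3,"ay":0.2,"az":-0.5},{"jaw":0.75,"dx":0,"dy":0,"dz":0.02,"ax":0,"ay":0,"az":0},{"jaw":0.75,"dx":0,"dy":0,"dz":0.01,"ax":0,"ay":0,"az":0}]'
python3 go.py 0.537 0.067 0.066
python3 - <<'E'
from station import eyes
from caps import *
ci=eyes.camera_info("wrist");c=eyes.capture("wrist");cv2.imwrite("pics/t.png",c)
c2=c.copy();c2[:,:255]=0;c2[:,380:]=0;c2[292:]=0
caps(ci,c2,(50,))
E
```

```text
clock: 28.18
position: [0.5408, 0.0649, 0.1086]
tool_rot: [0.708, 0.706, 0.003, 0.004]
contact_force: [0.4, -0.3, 0.4]
opening: 0.0689
t 28.18 pos [0.5408 0.0649 0.1086] open 0.0689 F [ 0.4 -0.3  0.4]
d mm [ 2.1 -4.2 42.6] a deg [ 0.5   0.08 -0.13]
50 cen [0.5376 0.0676] free [0.5376 0.0673 0.0193] box (274, 186, 74, 77)
```

View pics/t.png

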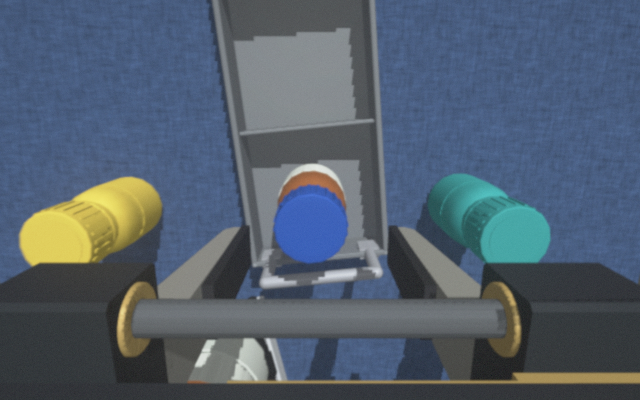

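```bash
python3 -m pendant '[{"jaw":0.75,"dx":0.003,"dy":-0.004,"dz":0.01,"ax":0.5,"ay":0.1,"az":-0.1},{"jaw":0.75,"dx":0,"dy":0,"dz":0.018,"ax":0,"ay":0,"az":0},{"jaw":0.7,"dx":0,"dy":0,"dz":0.012,"ax":0,"ay":0,"az":0}]'
python3 go.py 0.537 0.068 0.066
```

```text
clock: 28.6
position: [0.5383, 0.0681, 0.0681]
tool_rot: [0.707, 0.707, 0.001, 0.001]
contact_force: [0.5, -0.4, -0.6]
opening: 0.0643
t 28.60 pos [0.5383 0.0681 0.0681] open 0.0643 F [ 0.5 -0.4 -0.6]
d mm [-0.1 -1.3  2.1] a deg [ 0.18 -0.01 -0.01]
```

```bash
python3 -m pendant '[{"jaw":0.6,"dx":0,"dy":-0.001,"dz":0.0015,"ax":0.1,"ay":0,"az":0},{"jaw":0.5,"dx":0,"dy":0,"dz":0,"ax":0,"ay":0,"az":0},{"jaw":0.4,"dx":0,"dy":0,"dz":0,"ax":0,"ay":0,"az":0},{"jaw":0.35,"dx":0,"dy":0,"dz":0,"ax":0,"ay":0,"az":0},{"jaw":0.35,"dx":0,"dy":0,"dz":0,"ax":0,"ay":0,"az":0}]' 22
python3 go.py 0.475 -0.1774 0.066
```

```text
clock: 29.22
position: [0.5366, 0.0681, 0.0655]
tool_rot: [0.707, 0.707, -0.0, -0.0]
contact_force: [-0.7, -0.2, -1.1]
opening: 0.0395
t 29.23 pos [0.5366 0.0681 0.0655] open 0.0395 F [-0.7 -0.2 -1.1]
d mm [-245.5  -61.5   -0.5] a deg [-0.03 -0.02 -0.02]
```

```bash
python3 -m pendant '[{"jaw":0.35,"dx":0,"dy":0,"dz":-0.02,"ax":0,"ay":0,"az":0},{"jaw":0.35,"dx":0,"dy":0,"dz":-0.04,"ax":0,"ay":0,"az":0},{"jaw":0.35,"dx":0,"dy":0,"dz":-0.05,"ax":0,"ay":0,"az":0},{"jaw":0.35,"dx":0,"dy":0,"dz":-0.05,"ax":0,"ay":0,"az":0},{"jaw":0.35,"dx":-0.02,"dy":0,"dz":-0.02,"ax":0,"ay":0,"az":0},{"jaw":0.35,"dx":-0.05,"dy":-0.01,"dz":0,"ax":0,"ay":0,"az":0},{"jaw":0.35,"dx":-0.05,"dy":-0.01,"dz":0,"ax":0,"ay":0,"az":0},{"jaw":0.35,"dx":-0.05,"dy":-0.015,"dz":0,"ax":0,"ay":0,"az":0}]'
python3 go.py 0.475 -0.1774 0.24
```

```text
clock: 30.22
position: [0.5012, -0.1037, 0.2522]
tool_rot: [0.705, 0.709, 0.0, 0.001]
contact_force: [0.3, -0.5, -1.7]
opening: 0.0394
t 30.23 pos [ 0.5012 -0.1037  0.2522] open 0.0394 F [ 0.3 -0.5 -1.7]
d mm [-73.5 -26.7  12.2] a deg [0.07 0.04 0.39]
```

```bash
python3 -m pendant '[{"jaw":0.35,"dx":-0.03,"dy":-0.012,"dz":0,"ax":0,"ay":0,"az":0.4},{"jaw":0.35,"dx":-0.02,"dy":-0.01,"dz":0,"ax":0,"ay":0,"az":0},{"jaw":0.35,"dx":-0.01,"dy":0,"dz":0,"ax":0,"ay":0,"az":0},{"jaw":0.35,"dx":0,"dy":0,"dz":0,"ax":0,"ay":0,"az":0}]'
python3 go.py 0.475 -0.1774 0.14
```

```text
clock: 30.72
position: [0.4777, -0.1685, 0.2524]
tool_rot: [0.709, 0.705, 0.0, 0.001]
contact_force: [-0.5, 0.7, -1.3]
opening: 0.0395
t 30.73 pos [ 0.4777 -0.1685  0.2524] open 0.0395 F [-0.5  0.7 -1.3]
d mm [ -8.8  -2.8 112.4] a deg [ 0.11  0.07 -0.34]
```

```bash
python3 -m pendant '[{"jaw":0.35,"dx":-0.008,"dy":-0.003,"dz":0.01,"ax":0.1,"ay":0.1,"az":-0.3},{"jaw":0.35,"dx":0,"dy":0,"dz":0.04,"ax":0,"ay":0,"az":0},{"jaw":0.35,"dx":0,"dy":0,"dz":0.04,"ax":0,"ay":0,"az":0},{"jaw":0.35,"dx":0,"dy":0,"dz":0.01,"ax":0,"ay":0,"az":0},{"jaw":0.35,"dx":0,"dy":0,"dz":0,"ax":0,"ay":0,"az":0}]'
python3 go.py 0.475 -0.1774 0.13
```

```text
clock: 31.35
position: [0.4758, -0.1748, 0.1491]
tool_rot: [0.705, 0.709, 0.001, 0.0]
contact_force: [-0.2, 0.3, -1.3]
opening: 0.0394
t 31.35 pos [ 0.4758 -0.1748  0.1491] open 0.0394 F [-0.2  0.3 -1.3]
d mm [-2.6 -0.9 19.1] a deg [ 0.05 -0.05  0.29]
```

```bash
python3 -m pendant '[{"jaw":0.35,"dx":-0.0025,"dy":-0.001,"dz":0.005,"ax":0,"ay":0,"az":0.3},{"jaw":0.35,"dx":0,"dy":0,"dz":0.01,"ax":0,"ay":0,"az":0},{"jaw":0.35,"dx":0,"dy":0,"dz":0,"ax":0,"ay":0,"az":0}]'
python3 go.py 0.475 -0.1774 0.0735
python3 - <<'E'
from station import eyes
import cv2,numpy as np
a=eyes.capture("side");b=eyes.capture("scene")
cv2.imwrite("pics/u.png",np.hstack([cv2.resize(a[180:380,190:390],None,fx=2,fy=2),cv2.resize(b[90:290,110:310],None,fx=2,fy=2)]))
E
```

```text
clock: 31.72
position: [0.4768, -0.1786, 0.1364]
tool_rot: [0.707, 0.707, 0.001, 0.003]
contact_force: [0.4, 0.1, -1.5]
opening: 0.0395
t 31.73 pos [ 0.4768 -0.1786  0.1364] open 0.0395 F [ 0.4  0.1 -1.5]
d mm [ 1.3 -2.1 62.9] a deg [0.32 0.13 0.  ]
```

View pics/u.png

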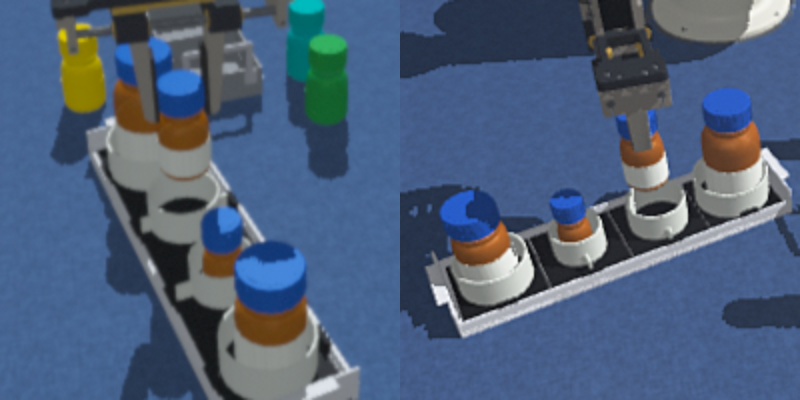

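```bash
python3 -m pendant '[{"jaw":0.35,"dx":0.001,"dy":-0.002,"dz":0.01,"ax":0.3,"ay":0.1,"az":0},{"jaw":0.35,"dx":0,"dy":0,"dz":0.013,"ax":0,"ay":0,"az":0},{"jaw":0.35,"dx":0,"dy":0,"dz":0.013,"ax":0,"ay":0,"az":0}]'
python3 go.py 0.475 -0.1774 0.0735
```

```text
clock: 32.2
position: [0.4761, -0.1785, 0.1002]
tool_rot: [0.707, 0.707, 0.0, 0.002]
contact_force: [0.1, 0.0, -1.7]
opening: 0.0393
t 32.20 pos [ 0.4761 -0.1785  0.1002] open 0.0393 F [ 0.1  0.  -1.7]
d mm [ 1.1 -1.2 26.7] a deg [0.2  0.17 0.01]
```

```bash
python3 -m pendant '[{"jaw":0.35,"dx":0.001,"dy":-0.001,"dz":0.012,"ax":0.2,"ay":0.1,"az":0},{"jaw":0.35,"dx":0,"dy":0,"dz":0.009,"ax":0,"ay":0,"az":0},{"jaw":0.35,"dx":0,"dy":0,"dz":0.001,"ax":0,"ay":0,"az":0}]'
python3 go.py 0.475 -0.1774 0.0735
```

```text
clock: 32.58
position: [0.4737, -0.1765, 0.0745]
tool_rot: [0.707, 0.707, -0.001, -0.002]
contact_force: [-0.4, -0.1, -0.8]
opening: 0.0393
t 32.58 pos [ 0.4737 -0.1765  0.0745] open 0.0393 F [-0.4 -0.1 -0.8]
d mm [-0.9  1.3  1. ] a deg [-0.21 -0.08  0.01]
```

```bash
python3 -m pendant '[{"jaw":0.35,"dx":-0.001,"dy":0.001,"dz":0.0012,"ax":-0.2,"ay":-0.1,"az":0},{"jaw":0.35,"dx":0,"dy":0,"dz":0.0008,"ax":0,"ay":0,"az":0}]'
```

```text
clock: 32.83
position: [0.4751, -0.1779, 0.0731]
tool_rot: [0.707, 0.707, -0.0, 0.001]
contact_force: [-2.4, 0.2, 5.4]
opening: 0.0394
```

Contact, so I'll release and back off.

```bash
python3 -m pendant '[{"jaw":0.5,"dx":0,"dy":0,"dz":-0.0003,"ax":0,"ay":0,"az":0},{"jaw":0.65,"dx":0,"dy":0,"dz":0,"ax":0,"ay":0,"az":0},{"jaw":0.8,"dx":0,"dy":0,"dz":0,"ax":0,"ay":0,"az":0},{"jaw":0.9,"dx":0,"dy":0,"dz":-0.01,"ax":0,"ay":0,"az":0},{"jaw":0.9,"dx":0,"dy":0,"dz":-0.03,"ax":0,"ay":0,"az":0},{"jaw":1,"dx":0,"dy":0,"dz":-0.05,"ax":0,"ay":0,"az":0},{"jaw":1,"dx":0,"dy":0,"dz":-0.06,"ax":0,"ay":0,"az":0},{"jaw":1,"dx":0,"dy":0,"dz":-0.06,"ax":0,"ay":0,"az":0},{"jaw":1,"dx":-0.05,"dy":0.02,"dz":-0.06,"ax":0,"ay":0,"az":0},{"jaw":1,"dx":-0.04,"dy":0,"dz":-0.05,"ax":0,"ay":0,"az":0}]'
python3 -m pendant '[{"jaw":1,"dx":0,"dy":0,"dz":0,"ax":0,"ay":0,"az":0}]'
python3 - <<'E'
from station import eyes
from caps import *
ci=eyes.camera_info("wrist");c=eyes.capture("wrist");cv2.imwrite("pics/v.png",c)
c2=c.copy();c2[:,:220]=0;c2[:,400:]=0;c2[292:]=0
o=caps(ci,c2,(100,25,50,200),zb=.013)
T={200:(.4557,-.088),50:(.475,-.1774),25:(.4945,-.2673),100:(.5139,-.357)}
for k in o: print(k,"off mm",(np.hypot(*(o[k]-T[k]))*1000).round(1))
a=eyes.capture("side");b=eyes.capture("scene")
cv2.imwrite("pics/w.png",np.hstack([cv2.resize(a[150:400,170:420],None,fx=1.6,fy=1.6),cv2.resize(b[90:340,100:350],None,fx=1.6,fy=1.6)]))
E
```

```text
clock: 34.08
position: [0.4892, -0.2511, 0.3861]
tool_rot: [0.706, 0.709, 0.0, 0.001]
contact_force: [0.8, -0.8, -0.3]
opening: 0.0918
clock: 34.2
position: [0.4901, -0.2539, 0.3912]
tool_rot: [0.706, 0.708, 0.0, 0.005]
contact_force: [-0.1, 0.1, 0.1]
opening: 0.092
100 cen [ 0.5151 -0.3567] free [ 0.5151 -0.3572  0.025 ] box (316, 218, 39, 41)
25 cen [ 0.4946 -0.2665] free [ 0.4947 -0.267   0.0156] box (308, 155, 24, 25)
50 cen [ 0.4761 -0.1793] free [ 0.4756 -0.1789  0.019 ] box (289, 82, 32, 34)
200 cen [ 0.458  -0.1012] free [ 0.4585 -0.1087  0.0314] box (260, 0, 48, 30)
100 off mm 1.2
25 off mm 0.8
50 off mm 2.2
200 off mm 13.4
```

View pics/v.png

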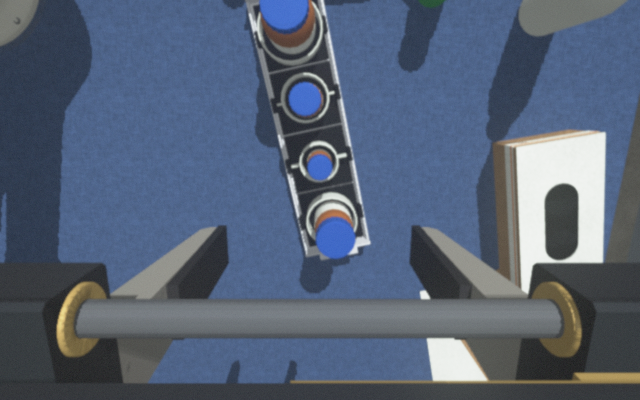

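View pics/w.png

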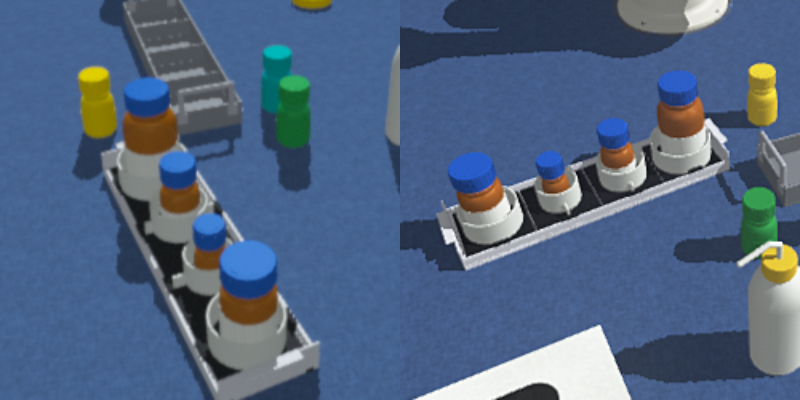

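Three check out. The cap of the 200 is cut by the image edge, so its reading is not valid and I need a view of it from above.

```bash
python3 -m pendant '[{"jaw":1,"dx":0.06,"dy":0,"dz":0,"ax":0,"ay":0,"az":0},{"jaw":1,"dx":0.06,"dy":0,"dz":0,"ax":0,"ay":0,"az":0},{"jaw":1,"dx":0,"dy":0,"dz":0,"ax":0,"ay":0,"az":0}]'
python3 - <<'E'
from station import eyes
from caps import *
ci=eyes.camera_info("wrist");c=eyes.capture("wrist");cv2.imwrite("pics/x.png",c)
c2=c.copy();c2[:,:220]=0;c2[:,400:]=0;c2[292:]=0
o=caps(ci,c2,(25,50,200),zb=.013)
E
```

```text
clock: 34.72
position: [0.486, -0.1245, 0.3794]
tool_rot: [0.705, 0.709, -0.001, -0.005]
contact_force: [-1.0, -0.8, -0.9]
opening: 0.0921
25 cen [ 0.4947 -0.2674] free [ 0.4946 -0.2679  0.0156] box (314, 250, 23, 27)
50 cen [ 0.4761 -0.1794] free [ 0.476  -0.18    0.0189] box (297, 190, 30, 32)
200 cen [ 0.4566 -0.0828] free [ 0.4559 -0.0833  0.0248] box (270, 109, 46, 46)
```

View pics/x.png

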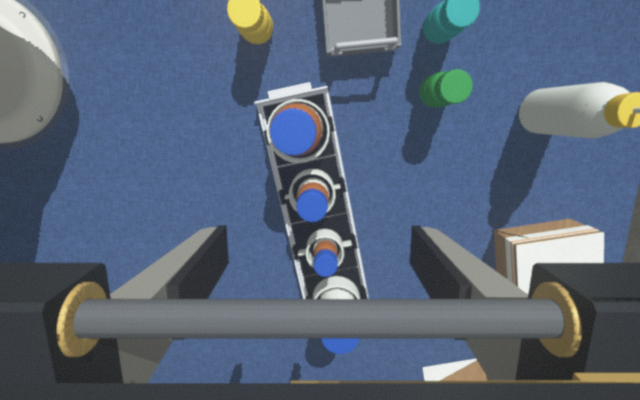

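Run:
```python
from station import env,sensors
s=sensors.sense();print(s["clock"],s["contact_force"],s["qvel"].round(3))
print(env.close_job())
```

```text
34.775 [ 1.15455493 -0.2499371  -0.42978619] [-0.051  0.027 -0.026 -0.012 -0.005 -0.012]
the job is handed in; nothing more can be done
None
```

I moved all four bottles from the tray to the stand, each into the ring of its own size, and handed the job in at 34.8 s of the 104 s allowed. The hand-in reported no verdict.

- **Position:** In the last wrist views the bottle axes were about 1 mm off the ring centre for the 25 and the 100, and about 2 mm for the 50. The 200 is about 5 mm off, within the 12 mm limit and its 8 mm of free room. An earlier reading of 13 mm for the 200 was invalid because the image edge cut its cap, so I took a second view from above.
- **Standing:** All four look upright in the pictures. The tool height at each release matched the bottle standing on its plate. I judged uprightness by eye and did not measure angles.
- **Set-down:** The 200 met its plate hardest, at about 22 N with some sideways force. I then backed off about 1 mm, lowered it again and let go. The other three set down with less than 10 N.
- **Other items:** The wash bottle and the coloured look-alikes looked undisturbed in the last pictures, and the gripper was clear of everything at hand-in.

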